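Open the till drawer by hand with its key

TASK

The till's drawer has to be opened by hand: take the red key from the key stand, push it all the way into the lock on the till's sloping panel, turn it clockwise to its stop so that the drawer springs out, turn it back until it stops at home, and draw it out, without forcing the lock. Then put the red key back upright, fully home, in the empty place of the key stand, with the till left open and the blue key and the shop's wares left alone.

Things in the scene. Friction and masses are not known exactly. Their poses are not given: they have to be found in the camera images.
- till: Black and grey shop till, fixed, 204 mm deep (x), 240 wide (y); origin at the centre of its underside, front to -x. A grey panel slopes up at 0.50 rad from the front edge (84 mm high): lock on its left part, keypad (7.5 mm proud) on the rest. Screen at the back, up to 280 mm high, its face 150 mm or more behind the front edge. The flat drawer front is under the panel.
- keyhole (a point): Centre of the keyhole's mouth, at the outer face of a 38 mm square steel plate. z points out of the panel (0.50 rad from vertical, towards the till's front), x up the slope, y to the till's left. The hole is a slot 15.6 mm long (x) by 7.2 wide (y), chamfered 1.5 mm, through the fixed 6 mm plate; behind it a plug with an equal slot turns with the key.
- keyhole_end (a point): Point 18 mm behind the keyhole's mouth on its axis, axes as keyhole: the tip of a key pushed fully in, when its plastic neck rests on the plate. A key can turn only when its bit is wholly behind the plate (over 15 mm in), and can come out only when turned home again (within about 0.1 rad).
- till_plug (a joint): Turn of the lock's plug, rad: 0 at home (in line with the plate's slot), growing clockwise seen from outside the panel; hard stops at 0 and 1.40. It stays where it is left; turning takes about 0.06 N m, and the key leads the plug by some 0.17 rad of play either way. The drawer is released near 1.2. Some 0.15 N m at a stop is plenty; over 0.4 N m would force the lock.
- till_drawer (a joint): How far the till's drawer is out (to the till's -x), m: 0 shut, 0.065 fully out. A spring of about 3.5 N drives it out once the lock releases it.
- red_key: Red till key, 30 to 55 g, upright in one place of the stand. Origin at the tip's centre, z along the key to the bow. Double bit 14 mm (x) by 5.5 (y), z = 0 to 9 mm, tapered tip; 6 mm round shank to z = 18; plastic neck 18 x 11 mm, z = 18 to 27; bow 30 mm (x) by 11 (y), z = 26 to 54 mm: grip it across y near z = 44 mm. A half turn about z makes no difference.
- red_key_tip (a point): Centre of the red key's tip (the origin of red_key).
- blue_key: Blue key of the same shape, for another lock, in the stand's other place: a bystander. It stays where it is.
- key_stand: Wooden key stand, fixed, 64 mm (x) by 138 (y), top 30 mm high; origin at the centre of its underside. Two places at y = -33 and +33 mm: slots 16.6 mm long (y) by 8.2 wide (x), 21 deep, 2 mm chamfer. A key hangs in one by its neck, its tip 12 mm above the table, its x axis along the stand's y axis, either way round.
- slot_0 (a point): Where a key's tip is when it stands in the place at y = -33 mm of the stand (12 mm above the table). Axes of key_stand.
- slot_1 (a point): The same for the place at y = +33 mm.
- counter_bell: Silver counter bell with a black foot, 82 mm across, 63 high, right of the till: a bystander. Origin at the centre of its underside.
- card_pack: Banded pack of postcards, 109 x 151 x 19 mm, on the right: a bystander. Origin at the centre of its underside.
- snow_globe_1: Snow globe with a blue base, 64 mm across, 65 high, back right: a bystander. Origin at the centre of its underside.
- mug_a: White mug, 78 mm across with a handle, 101 high, back right: a bystander. Origin at the centre of its underside.
- ceramic_house_1: Cream ceramic house, 32 x 39 x 60 mm, behind the key stand: a bystander. Origin at the centre of its underside.
- ceramic_house_2: Light blue ceramic house, 32 x 39 x 68 mm, behind the key stand: a bystander. Origin at the centre of its underside.
- ceramic_house_3: Orange ceramic house, 32 x 39 x 76 mm, behind the key stand: a bystander. Origin at the centre of its underside.

How it is judged:
On the way, in this order (a step that is already met when the one before it is completed fails the run):
1. the red key is fully in the lock (tip within 5 mm of keyhole_end), the plug still at home (distance between red_key_tip and keyhole_end below 0.005 m and value of joint till_plug below 0.15 rad), for 0.1 s.
2. the key, still in, is turned to its stop (plug beyond 1.30 rad) and the drawer has sprung out (beyond 50 mm) (distance between red_key_tip and keyhole_end below 0.005 m and value of joint till_plug above 1.3 rad and value of joint till_drawer above 0.05 m), for 0.1 s.
3. the key, still in, is turned back home (plug below 0.12 rad) (distance between red_key_tip and keyhole_end below 0.005 m and value of joint till_plug below 0.12 rad), for 0.1 s.
At the end, for the whole second after the job is handed in: The red key stands at rest in the empty place of the key stand (tip within 6 mm of that place's point, within 0.12 rad of upright), the plug is home (below 0.12 rad) and the drawer is out by more than 50 mm ((distance between red_key_tip and slot_0 below 0.006 m or distance between red_key_tip and slot_1 below 0.006 m) and angle between red_key's own z axis and vertical below 0.12 rad and linear speed of red_key below 0.02 m/s and value of joint till_plug below 0.12 rad and value of joint till_drawer above 0.05 m); the robot touches nothing.
It fails at once if the lock is forced: more than 100 N between the red key and the till (contact force between red_key and till above 100 N).
It fails at once if the blue key is taken or knocked (moved more than 10 mm) (distance of blue_key from where it was at the start of the episode above 0.01 m).
It fails at once if any of the shop's wares is moved more than 20 mm (distance of any of counter_bell, card_pack, snow_globe_1, mug_a, ceramic_house_1, ceramic_house_2, ceramic_house_3 from where it was at the start of the episode above 0.02 m).
It also fails if it takes over 72 s, if anything falls off the work surface, if the arm or the gripper's body presses on something with over 40 N, if the wrist force passes 120 N, or if a joint passes its speed limit or range.

ROBOT

A 7-joint arm with a two-finger parallel gripper is mounted at the origin on a cart in front of the work surface, level with it; the furniture and walls round the work are solid. World frame = base frame: x ahead of the robot, y to its left, z up, the work surface at z = 0. Lengths are in m, angles in rad, forces in N, time in s.
With the tool pointing down it reaches from about 0.4 to 0.875 m from the base axis. Payload 4.4 kg.
Tool frame: the origin (TCP) lies at the very end of the fingers, on their centre line; the grasp point (between the pads) lies 19 mm behind it (env.grip_depth is the z of the grasp point in the tool frame, in m); z points along the fingers, y is the line along which they close (so a half turn about z gives the same grasp; the last joint's range is limited). The gripper opens to 85 mm and grips with 20 to 120 N. Pads are 22 mm wide; open, the fingers measure 114 mm over their backs; the gripper's body (76 mm by 85 mm) begins 54 mm behind the grasp point. The pads swing forward as they close: fully open they stand 13 mm farther back than shut.
Start: joints at [-1.304, 0.628, 0.038, 1.517, -0.027, 0.996, -0.02], TCP at [0.212, 0.614, 0.231] pointing down, gripper open.
Joint ranges: [-3.06, 3.06], [-0.37, 2.12], [-1.25, 1.32], [0.18, 2.47], [-1.1, 4.24], [0.23, 1.98], [-2.94, 2.94]. Speed limits (rad/s): [2.57, 2.57, 3.14, 3.14, 3.14, 3.14, 3.14].

INTERFACE

Orientations are given as a unit quaternion [w, x, y, z].
In Python, from rig import env gives the robot as it stands.
- The arm moves only by the tool nudge_tcp, called after "Call:" as name([rows], argument=value, ...), one row to a line, values as JSON. Schema: {"type":"object","properties":{"ticks":{"type":"array","items":{"type":"object","properties":{"sx":{"type":"number"},"sy":{"type":"number"},"sz":{"type":"number"},"rx":{"type":"number"},"ry":{"type":"number"},"rz":{"type":"number"}},"additionalProperties":false},"minItems":1,"maxItems":12},"jaw":{"type":"number"},"grip_n":{"type":"number"},"only":{"type":"string"},"quiet":{"type":"boolean"},"lines":{"type":"string"}},"required":["ticks"],"additionalProperties":false}. ticks is a list of rows, 1 to 12 of them, each an object with the fields sx, sy, sz (the shift in m), rx, ry, rz (a rotation vector in rad); a field left out counts as zero; each row shifts and turns the commanded pose from where the row before left it, along the tool's axes as they then stand; what a row does not reach is not made up. A row lasts 1/8 s, in which the tool goes at most 0.0625 m and 0.188 rad, less where a joint would pass 70% of its speed; a pose out of reach is approached as far as the arm can. jaw is the finger opening in m, set as the call begins (left out keeps the last). The fingers move at their own pace and stop on an object; grip_n is the grip in N (left out, the last holds). Time passes only in rows, so rows that do not move let the fingers close. The tool returns the time, the measured TCP pose, the force, the opening and the grip force at its end. only (a regular expression) keeps the lines of the reply that match it, lines (a string "A,B") keeps lines A to B, and quiet returns only ok. Input that does not fit is refused with a message, and nothing moves.
- env.observe(): the state, without advancing time (a new reading comes with each control period).
- env.grab_frame(name): name is "scene" or "top"; returns the picture (384x512x3 uint8, red, green, blue); there is no depth.
- env.camera_info(name): a dict with "intrinsics" (3x3 intrinsics, pixels), "k1" (the pictures are not rectified: a ray, as slopes to the right and down, at radius r is drawn at 1 + k1 r^2 times it, then the intrinsics apply), "world_from_camera" (4x4, takes a point from camera to world coordinates). Camera axes: x right, y down, z forward; pixel columns grow to the right and rows downward; lengths in m; the calibration is good to about 2 mm. A picture is of the moment at which its call begins. camera_info takes no time and is no camera call.
- env.sign_off(): hands the job in; it is judged then, once.
The state is a dict: "clock": time; "q": joint angles; "joint_velocities": joint speeds; "effort": joint torques, N m; "position": TCP position; "tcp_rot": TCP orientation; "wrist_force": force on the tool from outside, world axes, zero at the start; "moment": the same for the moment, N m; "grip_width": finger opening in m; "gripper_force": force on a finger pad.
Only numpy, scipy, OpenCV 4.12 (cv2) and the standard library are available. Lean on these libraries where they do the work, as an engineer would, in place of code of your own. Each camera call takes 0.05 s, during which the arm holds its last target. There are 200 camera calls.

## Working session

There is one attempt and no reset: what is moved stays moved. The work goes in short steps, Python scripts to look and compute and a tool call to move; the robot and the scene stay as the last step left them, time stands still between calls to the robot, and variables do not carry over. Pictures are saved under pics/ and viewed, at most 10 in all, crops included, and the job is handed in when it is done.

```bash
ls; mkdir -p pics
```

Run:
```python
from rig import env
import cv2,numpy as np
np.set_printoptions(precision=4,suppress=True)
print(env.observe(), env.grip_depth)
for n in("scene","top"):
    im=env.grab_frame(n); cv2.imwrite(f"pics/{n}0.png",cv2.resize(im[:,:,::-1],None,fx=1.5,fy=1.5,interpolation=cv2.INTER_CUBIC)); np.save(f"{n}0.npy",im); print(env.camera_info(n))
```

```text
pics
rig.py
{'clock': 0.0, 'q': array([-1.3038,  0.6293,  0.0384,  1.5183, -0.027 ,  0.9963, -0.02  ]), 'joint_velocities': array([ 0.0001, -0.0009,  0.0007, -0.0021, -0.0009,  0.0015, -0.0001]), 'effort': array([ -0.0006, -56.339 ,   1.2256, -19.3448,   0.0109,   0.0102,
        -0.    ]), 'position': array([0.2121, 0.6138, 0.2304]), 'tcp_rot': array([-0.0001,  0.1657,  0.9862, -0.0009]), 'wrist_force': array([ 0.4495,  0.1242, -0.0494]), 'moment': array([ 0.053 , -0.0336, -0.0116]), 'gripper_force': 0.0, 'grip_width': 0.0852208649495338} -0.0187
{'intrinsics': array([[361.5355,   0.    , 255.2814],
       [  0.    , 361.5355, 191.7015],
       [  0.    ,   0.    ,   1.    ]]), 'k1': -0.04661748059167972, 'world_from_camera': array([[-0.6628, -0.4405,  0.6056, -0.1532],
       [-0.7486,  0.4098, -0.5212,  0.463 ],
       [-0.0185, -0.7988, -0.6013,  0.7905],
       [ 0.    ,  0.    ,  0.    ,  1.    ]])}
{'intrinsics': array([[443.0427,   0.    , 252.0591],
       [  0.    , 443.0427, 192.1838],
       [  0.    ,   0.    ,   1.    ]]), 'k1': -0.08499595594139268, 'world_from_camera': array([[ 0.0022, -0.982 ,  0.1889,  0.2274],
       [-1.    , -0.0032, -0.0049, -0.121 ],
       [ 0.0054, -0.1889, -0.982 ,  1.5725],
       [ 0.    ,  0.    ,  0.    ,  1.    ]])}
```

View pics/scene0.png

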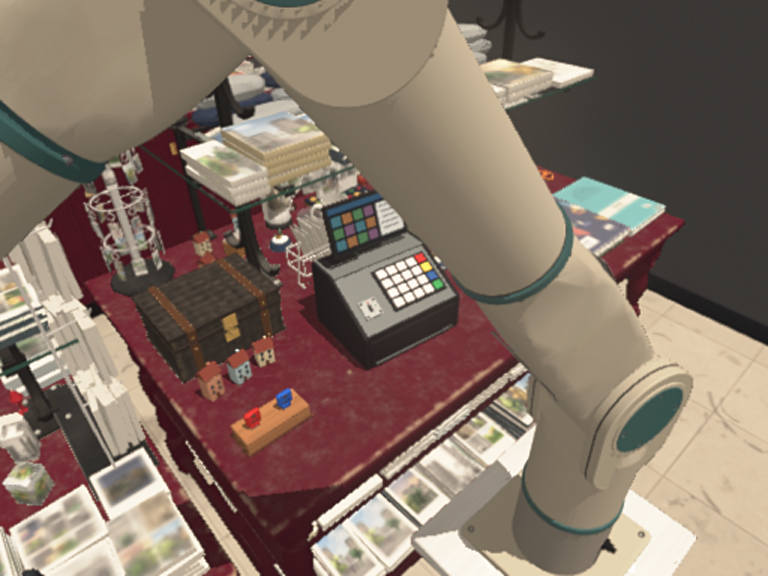

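View pics/top0.png

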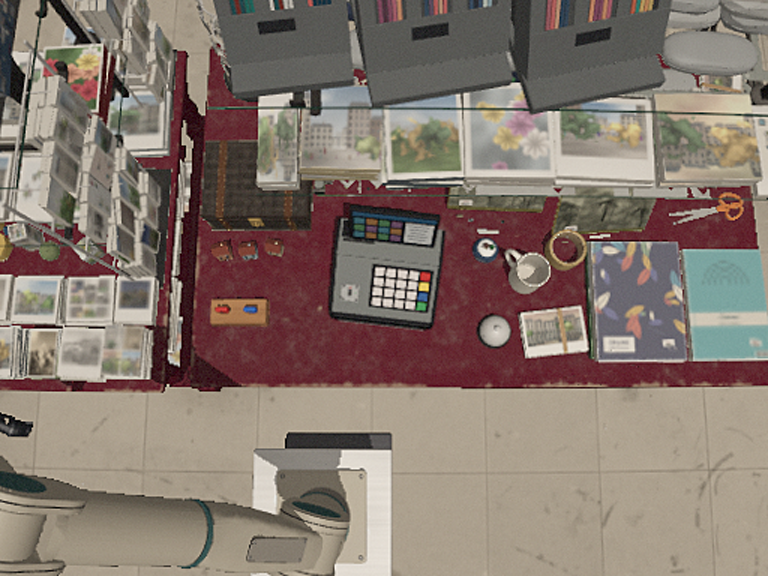

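Scene view (1.5x): stand at about (270,420), red bow (252,415), blue bow (284,398), lock plate (370,308). Top view (1.5x): stand (240,311), red (222,309), blue (250,309), lock (350,292), till turned slightly.

Create h.py:
```python
import numpy as np,cv2
from rig import env
np.set_printoptions(precision=4,suppress=True)
def ray(n,uv):
    c=env.camera_info(n);K=c["intrinsics"];T=c["world_from_camera"]
    p=cv2.undistortPoints(np.array(uv,float).reshape(-1,1,2),K,np.array([c["k1"],0,0,0.])).reshape(-1,2)
    # drawn=(1+k1 r^2)*slope is OpenCV's model
    d=np.c_[p,np.ones(len(p))]@T[:3,:3].T
    return T[:3,3],d
def onz(n,uv,z):
    o,d=ray(n,uv); return o+d*((z-o[2])/d[:,2])[:,None]
def tri(uvs,uvt):
    o1,d1=ray("scene",[uvs]);o2,d2=ray("top",[uvt]);d1=d1[0];d2=d2[0]
    s=np.linalg.lstsq(np.c_[d1,-d2],o2-o1,rcond=None)[0]
    a=o1+s[0]*d1;b=o2+s[1]*d2
    return (a+b)/2,np.linalg.norm(a-b)
def blob(im,lo,hi,roi):
    x0,y0,x1,y1=roi;h=cv2.cvtColor(im[y0:y1,x0:x1],cv2.COLOR_RGB2HSV)
    m=cv2.inRange(h,np.array(lo),np.array(hi))
    return m
def big(m,roi):
    cs,_=cv2.findContours(m,cv2.RETR_EXTERNAL,cv2.CHAIN_APPROX_NONE)
    c=max(cs,key=cv2.contourArea);return c.reshape(-1,2)+np.array(roi[:2])
```

Run:
```python
from h import *
S=np.load("scene0.npy");T=np.load("top0.npy")
for n,im,r in(("s",S,(150,250,215,305)),("t",T,(130,190,190,225))):
    for nm,lo,hi in(("red",(0,200,150),(6,255,255)),("blue",(105,140,80),(125,255,255)),("wood",(7,90,80),(18,210,255))):
        m=blob(im,lo,hi,r);ys,xs=np.nonzero(m)
        if len(xs)==0: print(n,nm,"none");continue
        c=big(m,r);print(n,nm,len(xs),c.min(0),c.max(0),c.mean(0),cv2.boxPoints(cv2.minAreaRect(c)).tolist())
a=cv2.resize(S[250:305,150:215],None,fx=6,fy=6,interpolation=cv2.INTER_NEAREST)
b=cv2.resize(S[185:250,205:310],None,fx=4,fy=4,interpolation=cv2.INTER_NEAREST)
c=cv2.resize(T[190:225,130:190],None,fx=6,fy=6,interpolation=cv2.INTER_NEAREST)
d=cv2.resize(T[130:225,215:300],None,fx=4,fy=4,interpolation=cv2.INTER_NEAREST)
o=np.zeros((600,800,3),np.uint8)
for i,x,y in((a,0,0),(b,395,0),(c,0,335),(d[:335],400,265)):
    o[y:y+i.shape[0],x:x+i.shape[1]]=i[:600-y,:800-x]
cv2.imwrite("pics/crops.png",o[:,:,::-1])
```

```text
s red 1 [172 277] [172 277] [172. 277.] [[172.0, 277.0], [172.0, 277.0], [172.0, 277.0], [172.0, 277.0]]
s blue 74 [184 259] [193 271] [189.2    265.0667] [[183.20001220703125, 261.5999755859375], [191.9000244140625, 258.699951171875], [195.30001831054688, 268.89996337890625], [186.60000610351562, 271.79998779296875]]
s wood 1053 [154 259] [208 304] [180.3533 280.4   ] [[150.86463928222656, 284.6379089355469], [196.06675720214844, 255.25657653808594], [209.5465545654297, 275.9947204589844], [164.3444366455078, 305.37603759765625]]
t red 2 [149 207] [149 207] [149. 207.] [[149.0, 207.0], [149.0, 207.0], [149.0, 207.0], [149.0, 207.0]]
t blue 23 [163 205] [170 207] [166.7059 205.9412] [[163.0, 205.0], [170.0, 205.0], [170.0, 207.0], [163.0, 207.0]]
t wood 647 [140 199] [179 217] [159.6606 207.8165] [[140.0, 199.0], [179.0, 199.0], [179.0, 217.0], [140.0, 217.0]]
```

View pics/crops.png

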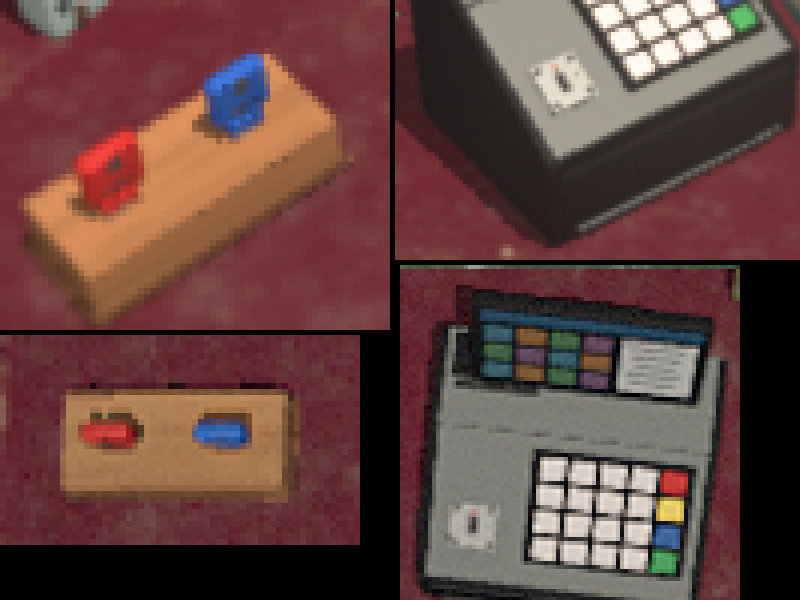

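Add to h.py:
```python
def wc(m,roi): # mask centroid
    ys,xs=np.nonzero(m);return np.array([xs.mean()+roi[0],ys.mean()+roi[1]])
def largest(m):
    n,l,st,_=cv2.connectedComponentsWithStats(m);return (l==1+np.argmax(st[1:,4])).astype(np.uint8)*255
```

Run:
```python
from h import *
I={"scene":np.load("scene0.npy"),"top":np.load("top0.npy")}
RK={"scene":(150,265,180,290),"top":(135,200,158,213)}
BK={"scene":(180,255,200,275),"top":(158,200,180,213)}
PL={"scene":(236,194,258,216),"top":(224,186,242,204)}
def red(n):
    im=I[n].astype(int);x0,y0,x1,y1=RK[n];a=im[y0:y1,x0:x1]
    return largest(((a[...,0]>150)&(a[...,1]<85)).astype(np.uint8)),RK[n]
def blue(n):
    im=I[n].astype(int);x0,y0,x1,y1=BK[n];a=im[y0:y1,x0:x1]
    return largest(((a[...,2]>a[...,0]+40)).astype(np.uint8)),BK[n]
def plate(n):
    im=I[n].astype(int);x0,y0,x1,y1=PL[n];a=im[y0:y1,x0:x1].min(2)
    m=largest((a>178).astype(np.uint8));return cv2.morphologyEx(m,cv2.MORPH_CLOSE,np.ones((5,5),np.uint8)),PL[n]
for f in(red,blue,plate):
    ms={n:f(n) for n in I}
    c={n:wc(*ms[n]) for n in I}
    print(f.__name__,{n:(c[n],int((ms[n][0]>0).sum())) for n in c},tri(c["scene"],c["top"]))
for n in ("top",):
  for f in (red,blue):
    c=wc(*f(n));print(f.__name__,n,onz(n,[c],.064))
# plate on panel plane
yaw=0
P=tri(wc(*plate("scene")),wc(*plate("top")))[0]
for n in I:
    m,r=plate(n);c=big(m,r)
    # top left/right edge of till for yaw later
    for yaw in(0,-.07,-.1):
        a=.5;cz=np.array([-np.sin(a)*np.cos(yaw),-np.sin(a)*np.sin(yaw),np.cos(a)]);yy=np.array([-np.sin(yaw),np.cos(yaw),0]);xx=np.cross(yy,cz)
        o,d=ray(n,c);X=o+d*(((P-o)@cz)/(d@cz))[:,None]-P
        print(n,yaw,cv2.minAreaRect(np.c_[X@xx,X@yy].astype(np.float32)*1000))
# stand wood outline in top
r=(130,190,190,225);m=largest(blob(I["top"],(7,90,80),(18,210,255),r));g=I["top"][190:225,130:190]
c=big(cv2.inRange(cv2.cvtColor(g,cv2.COLOR_RGB2HSV),np.array((5,80,150)),np.array((18,220,255))),r)
print(onz("top",cv2.boxPoints(cv2.minAreaRect(c)),.03))
print(I["top"][195:222:1,160].tolist())
```

```text
red {'scene': (array([167.902 , 277.8431]), 102), 'top': (array([147.    , 205.9545]), 22)} (array([0.4694, 0.2371, 0.0495]), np.float64(0.0025191348439885207))
blue {'scene': (array([189.0323, 265.1613]), 93), 'top': (array([166.4815, 206.1481]), 27)} (array([0.4701, 0.17  , 0.0471]), np.float64(0.0004195030837593219))Traceback (most recent call last):
  File "<stdin>", line 16, in <module>
  File "<stdin>", line 14, in plate
  File "h.py", line 27, in largest
    n,l,st,_=cv2.connectedComponentsWithStats(m);return (l==1+np.argmax(st[1:,4])).astype(np.uint8)*255
                                                              ~~~~~~~~~^^^^^^^^^^
    return _wrapfunc(a, 'argmax', axis=axis, out=out, **kwds)
    return bound(*args, **kwds)
ValueError: attempt to get argmax of an empty sequence
```

Run:
```python
from h import *
I={"scene":np.load("scene0.npy"),"top":np.load("top0.npy")}
PL={"scene":(236,194,258,216),"top":(224,186,242,204)}
for n in PL:
    x0,y0,x1,y1=PL[n];print(n);print(I[n][y0:y1,x0:x1].min(2))
```

```text
scene
[[146 145 145 145 145 144 144 144 144 144 144 145 144 145 144 145 145 143
  122  67  51  72]
 [145 146 145 145 146 145 144 145 143 144 144 144 144 144 145 144 145 145
  133  82  54  59]
 [145 146 145 145 145 146 145 145 144 144 143 144 144 145 144 144 144 145
  143 121  70  52]
 [145 145 145 145 145 146 145 145 145 144 143 146 149 154 145 144 144 144
  146 142 119  59]
 [145 145 145 145 145 145 145 144 145 147 156 170 167 163 147 144 144 144
  145 145 133  83]
 [145 145 145 145 145 145 147 147 155 176 194 182 130 140 160 145 143 144
  145 145 143 122]
 [146 145 146 144 147 153 172 178 192 197 204 193 166 187 187 149 142 144
  144 145 145 142]
 [145 145 146 156 167 178 199 195 173 167 201 203 201 208 200 168 146 143
  144 145 145 145]
 [144 144 154 178 139 168 203 203 181 141 190 200 210 205 191 192 166 145
  144 144 145 145]
 [145 141 138 150 124 166 205 206 187 131 131 167 205 193 163 201 187 147
  143 144 144 145]
 [146 143 133 137 185 200 208 209 192 121  82 133 191 201 192 204 198 166
  146 143 145 144]
 [147 145 140 139 178 208 212 210 201 158  77 100 159 195 205 206 205 1
[... 1607 characters left out ...]
163 164 153 118 110 114]
 [116 121 118 147 168 167 164 149  77  46 126 166 153 152 157 120 116 115]
 [118 112 117 147 168 164 164 149  90  70 132 169 165 165 152 121 117 115]
 [123 121  97 122 163 166 170 161 140 141 159 167 163 167 145 110 117 118]
 [122 122 101 112 129 152 169 170 166 162 163 165 161 161 150 115 120 117]
 [120 121 121 127 110 129 169 168 162 166 171 172 148 122 135 119 119 120]
 [121 116 121 129 126 133 141 139 128 147 160 159 139 107 125 117 115 119]
 [117 121 117 121 115 118 118 114 116 110 119 126 127 138 135 116 123 119]
 [122 112 119 116 116 119 117 113 117 119 120 119 117 114 121 114 118 118]
 [120 117 116 119 119 124 115 115 114 119 118 121 120 119 115 116 119 118]]
```

Run:
```python
from h import *
I={"scene":np.load("scene0.npy"),"top":np.load("top0.npy")}
PL={"scene":(236,194,258,216),"top":(224,186,242,204)}
SL={"scene":(243,201,251,210),"top":(230,190,236,199)}
th={"scene":160,"top":140};bg={"scene":205,"top":165}
ctr={};pc={};cont={}
for n in I:
    x0,y0,x1,y1=PL[n];a=I[n][y0:y1,x0:x1].max(2)
    g=I[n][y0:y1,x0:x1].min(2)
    m=cv2.morphologyEx(largest((g>th[n]).astype(np.uint8)),cv2.MORPH_CLOSE,np.ones((5,5),np.uint8))
    cont[n]=big(m,PL[n]);pc[n]=np.array(cv2.minAreaRect(cont[n].astype(np.float32))[0])
    x0,y0,x1,y1=SL[n];w=np.clip(bg[n]-25-I[n][y0:y1,x0:x1].max(2).astype(float),0,None)
    yy,xx=np.mgrid[y0:y1,x0:x1];ctr[n]=np.array([(w*xx).sum(),(w*yy).sum()])/w.sum()
    print(n,"plate",pc[n],"mask cen",wc(m,PL[n]),(m>0).sum(),"slot",ctr[n]);print(w.astype(int))
print(tri(pc["scene"],pc["top"]),tri(ctr["scene"],ctr["top"]))
# till yaw: fit edges in top view. keypad black border & left panel edge
T=I["top"]
g=cv2.cvtColor(T,cv2.COLOR_RGB2GRAY).astype(float)
# left edge: transition dark->grey along rows 165..208, cols 215..235
# all panel at plane: cast using plate point & tilt
P=tri(ctr["scene"],ctr["top"])[0]
ed=[]
for y in range(170,208,2):
    r=g[y,217:229];d=np.diff(r);i=np.argmax(d);s=slice(max(0,i-1),i+2);x=217+.5+(d[s]*np.arange(12)[:-1][s]).sum()/d[s].sum();ed.append((x,y))
ed=np.array(ed);print(ed[::4])
fe=[]
for x in range(226,286,3):
    r=g[200:222,x];d=-np.diff(r);i=np.argmax(d);s=slice(max(0,i-1),i+2);y=200.5+(d[s]*np.arange(21)[s]).sum()/d[s].sum();fe.append((x,y))
fe=np.array(fe);print(fe[::4])
X=onz("top",fe,.084);v=cv2.fitLine(X[:,:2].astype(np.float32),cv2.DIST_HUBER,0,.0005,.001).ravel();print("front line",v,"yaw",np.arctan2(-v[0]*np.sign(v[1]),abs(v[1])))
yaw=np.arctan2(-v[0]*np.sign(v[1]),abs(v[1]))
a=.5;cz=np.array([-np.sin(a)*np.cos(yaw),-np.sin(a)*np.sin(yaw),np.cos(a)])
o,d=ray("top",ed);E=o+d*(((P-o)@cz)/(d@cz))[:,None]
w=cv2.fitLine(E[:,:2].astype(np.float32),cv2.DIST_HUBER,0,.0005,.001).ravel();print("left line",w,"yaw",np.arctan2(w[1],w[0]), E[[0,-1]])
# height check: distance from front line to P horizontally -> panel height
nx=np.array([np.cos(yaw),np.sin(yaw)]);dd=(P[:2]-v[2:])@nx;print("dist",dd,"z panel",.084+dd*np.tan(.5),P)
```

```text
scene plate [246.7353 204.5588] mask cen [246.617  204.5319] 141 slot [246.5015 205.1492]
[[ 0  0  0  0  0  0  0  0]
 [ 0  0  0  0  0  0  0  0]
 [ 0  0 24 32  0  0  0  0]
 [ 0  0 44 87 28  0  0  0]
 [ 0  0  0 92 65  0  0  0]
 [ 0  0  0 49 96 43  0  0]
 [ 0  0  0  0 61 29  0  0]
 [ 0  0  0  0  0  0  0  0]
 [ 0  0  0  0  0  0  0  0]]
top plate [234. 195.] mask cen [233.1709 194.5983] 117 slot [232.7367 194.5287]
[[ 0  0  0  0  0  0]
 [ 0  0  0  0  0  0]
 [ 0  0  0  0  0  0]
 [ 0  0 23 74 11  0]
 [ 0  0 29 74  7  0]
 [ 0  0 54 90  5  0]
 [ 0  0 41 63  0  0]
 [ 0  0  0  0  0  0]
 [ 0  0  0  0  0  0]]
(array([ 0.5001, -0.0666,  0.1101]), np.float64(0.003332844604413803)) (array([ 0.5004, -0.0636,  0.1097]), np.float64(0.00030649962490254926))
[[224.1292 170.    ]
 [223.5481 178.    ]
 [223.     186.    ]
 [221.9952 194.    ]
 [220.9583 202.    ]]
[[226.     207.6368]
 [238.     209.0904]
 [250.     202.3023]
 [262.     202.4   ]
 [274.     205.7886]]
front line [ 0.0956 -0.9954  0.4642 -0.1185] yaw 0.09579356
left line [ 0.9931 -0.1171  0.52   -0.0298] yaw -0.11736532 [[ 0.5749 -0.0358  0.1516]
 [ 0.4642 -0.0229  0.0921]]
dist 0.041291690246030834 z panel 0.1065577531912652 [ 0.5004 -0.0636  0.1097]
```

Run:
```python
from h import *
T=np.load("top0.npy");g=cv2.cvtColor(T,cv2.COLOR_RGB2GRAY).astype(float)
fe=[]
for x in range(226,284,2):
    r=g[204:224,x];yl=int(206+ (x-226)*.11)-204
    r=r[yl-2:yl+8];d=-np.diff(r);i=np.argmax(d);s=slice(max(0,i-1),i+2);y=204+yl-2+.5+(d[s]*np.arange(9)[s]).sum()/d[s].sum();fe.append((x,y))
fe=np.array(fe);print(fe[:,1])
X=onz("top",fe,.084);v=cv2.fitLine(X[:,:2].astype(np.float32),cv2.DIST_HUBER,0,.0005,.001).ravel();yaw=np.arctan2(v[0]*-np.sign(v[1]),abs(v[1]));print(v,yaw)
P=np.array([.5004,-.0636,.1097]);nx=np.array([np.cos(yaw),np.sin(yaw)]);dd=(P[:2]-v[2:])@nx;print("dist",dd,"z",.084+dd*np.tan(.5))
# stand edges: left/right/front/back from top at z .03 (red channel edges)
R=T[...,0].astype(float)-T[...,2]*0;G=T[...,1].astype(float)
def edge(sig):
    d=np.abs(np.diff(sig));i=np.argmax(d);s=slice(max(0,i-1),i+2);return .5+(d[s]*np.arange(len(d))[s]).sum()/d[s].sum()
L=np.array([(135+edge(G[y,135:146]),y) for y in range(202,214)])
B=np.array([(x,194+edge(G[194:203,x])) for x in range(144,176)])
F=np.array([(x,211+edge(G[211:222,x])) for x in range(144,176)])
Rr=np.array([(172+edge(G[y,172:184]),y) for y in range(202,214)])
for n,e,z in(("L",L,.03),("B",B,.03),("F",F,.03),("R",Rr,.03)):
    X=onz("top",e,z);w=cv2.fitLine(X[:,:2].astype(np.float32),cv2.DIST_HUBER,0,.0005,.001).ravel();print(n,w,X[:,:2].mean(0))
```

```text
[207.6368 207.6216 208.1706 208.4259 208.6383 208.66   209.0904 209.36
 209.634  209.7871 210.2228 210.2912 210.5    210.5851 210.8827 210.9935
 211.3889 211.6782 211.8725 212.0465 212.4038 212.5213 212.6569 213.1264
 213.3416 213.5645 213.7621 213.8793 214.2312]
[ 0.1148  0.9934  0.4475 -0.1467] -0.11501928
dist 0.043032398730365504 z 0.10750870657034944
L [ 0.9987 -0.0503  0.4652  0.2668] [0.4677 0.2649]
B [ 0.0173 -0.9998  0.4988  0.2082] [0.4989 0.1993]
F [ 0.0106 -0.9999  0.4398  0.198 ] [0.439  0.1969]
R [ 0.9994 -0.0347  0.4683  0.1359] [0.4683 0.1352]
```

Two-view fits: till yaw about -0.116, keyhole (0.500,-0.064,0.109), height agreeing with the panel slope. Red key at about (0.470,0.236), 67 mm from blue (66 expected). Moving over the red key.

Add to h.py:
```python
from scipy.spatial.transform import Rotation as Ro
def pose():
    s=env.observe();q=s["tcp_rot"];return s["position"],Ro.from_quat(q,scalar_first=True)
def need(p,R):
    a,b=pose();print("tool d",b.inv().apply(np.array(p)-a),"rot",(b.inv()*R).as_rotvec(),"q",env.observe()["q"])
def down(yaw): # tool down, tool y at azimuth yaw
    y=np.array([np.cos(yaw),np.sin(yaw),0]);z=np.array([0,0,-1.]);return Ro.from_matrix(np.c_[np.cross(y,z),y,z])
TY=-.116;A=.5
LN=np.array([-np.sin(A)*np.cos(TY),-np.sin(A)*np.sin(TY),np.cos(A)]);LY=np.array([-np.sin(TY),np.cos(TY),0]);LX=np.cross(LY,LN)
LR=Ro.from_matrix(np.c_[-LX,LY,-LN])
```

```text
(no output)
```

Call:
nudge_tcp([
  {"sx":-0.0458,"sy":-0.0341,"sz":0.005},
  {"sx":-0.0458,"sy":-0.0341,"sz":0.005},
  {"sx":-0.0458,"sy":-0.0341,"sz":0.005},
  {"sx":-0.0458,"sy":-0.0341,"sz":0.005},
  {"sx":-0.0458,"sy":-0.0341,"sz":0.005},
  {"sx":-0.0458,"sy":-0.0341,"sz":0.005},
  {"sx":-0.0458,"sy":-0.0341,"sz":0.005},
  {"sx":-0.0458,"sy":-0.0341,"sz":0.005},
], jaw=0.05, grip_n=30)

```text
clock: 1.1
position: [0.4702, 0.2352, 0.191]
tcp_rot: [-0.0, 0.166, 0.986, -0.0]
wrist_force: [-0.1, -0.2, 0.4]
grip_width: 0.0497
gripper_force: 0.0
```

Call:
nudge_tcp([
  {"rz":0.175},
  {"rz":0.175},
  {"rz":0.175},
  {"rz":0.175},
  {"rz":0.175},
  {"rz":0.175},
  {"rz":0.175},
  {},
])

```text
clock: 2.1
position: [0.4692, 0.2369, 0.191]
tcp_rot: [0.0, 0.702, 0.712, -0.0]
wrist_force: [-0.2, 0.4, 0.4]
grip_width: 0.0503
gripper_force: 0.0
```

```bash
python3 -c "
from h import *
need([.4697,.2355,.12],down(.01))"
```

```text
tool d [-0.0013  0.0005  0.071 ] rot [-0.0005  0.0008  0.0051] q [-0.7826  0.5326  0.3876  1.9145 -0.2851  0.7488 -0.2177]
```

Call:
nudge_tcp([
  {"sx":-0.0013,"sy":0.0005,"sz":0.04,"rz":0.005},
  {"sz":0.04},
  {"sz":0.04},
  {"sz":0.0335},
  {},
])

```text
clock: 2.72
position: [0.4682, 0.2347, 0.0358]
tcp_rot: [-0.001, 0.703, 0.711, -0.002]
wrist_force: [-0.9, -0.8, 0.6]
grip_width: 0.0503
gripper_force: 0.0
```

Call:
nudge_tcp([
  {},
  {},
  {},
  {},
  {},
], jaw=0, grip_n=40)

```text
clock: 3.35
position: [0.4689, 0.2359, 0.0387]
tcp_rot: [-0.001, 0.704, 0.71, -0.0]
wrist_force: [-5.0, -0.0, 7.4]
grip_width: 0.0104
gripper_force: 44.9
```

Run:
```python
from h import *
s=env.observe();print(s["position"],s["wrist_force"],s["moment"],pose()[1].as_matrix())
o=[]
for n,r in(("scene",(140,220,220,300)),("top",(115,170,195,250))):
    im=env.grab_frame(n);np.save(n+"1.npy",im);o.append(cv2.resize(im[r[1]:r[3],r[0]:r[2],::-1],None,fx=5,fy=5,interpolation=cv2.INTER_NEAREST))
cv2.imwrite("pics/grasp.png",np.hstack(o))
```

```text
[0.4689 0.2359 0.0387] [-4.9714 -0.0089  7.4297] [-0.0072  1.0533 -0.0498] [[-0.0088  1.     -0.0016]
 [ 1.      0.0088  0.0007]
 [ 0.0007 -0.0016 -1.    ]]
```

View pics/grasp.png

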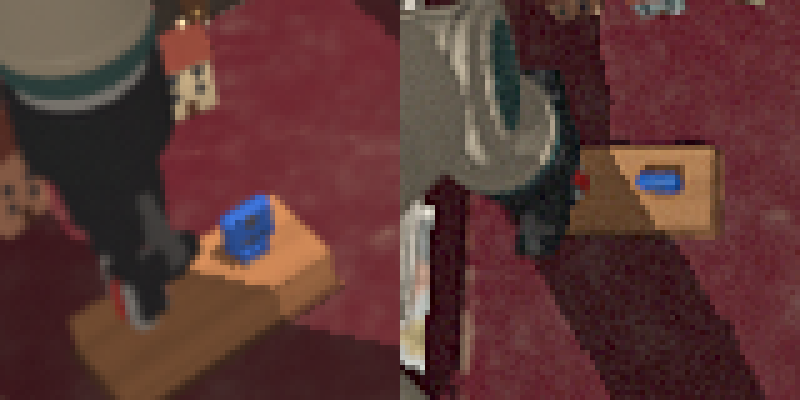

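The red key is held (opening 10.4 mm), blue key untouched. Lifting out.

Call:
nudge_tcp([
  {"sz":-0.01},
  {"sz":-0.02},
  {"sz":-0.03},
  {"sz":-0.04},
  {"sz":-0.05},
  {"sz":-0.03},
  {},
  {},
])

```text
clock: 4.45
position: [0.4699, 0.2355, 0.2177]
tcp_rot: [0.0, 0.704, 0.71, 0.0]
wrist_force: [0.0, -0.4, -1.2]
grip_width: 0.0103
gripper_force: 44.0
```

Run:
```python
from h import *
G=LN*(.0457-.0187) # grasp->TCP along key: TCP sits at key z=.027
KH=np.array([.5004,-.0636,.1090])
s=env.observe();print(s["moment"],s["wrist_force"])
need(KH+LN*(.027+.040),LR)
o=[]
for n,r in(("scene",(120,190,200,270)),("top",(105,150,185,230))):
    im=env.grab_frame(n);np.save(n+"2.npy",im);o.append(cv2.resize(im[r[1]:r[3],r[0]:r[2],::-1],None,fx=5,fy=5,interpolation=cv2.INTER_NEAREST))
cv2.imwrite("pics/lift.png",np.hstack(o))
```

```text
[-0.0126 -0.0035 -0.0551] [ 0.0105 -0.4172 -1.2483]
tool d [-0.2953 -0.0038  0.0498] rot [-0.3608 -0.4088 -1.4143] q [-0.8037  0.4982  0.4205  1.8873 -0.2722  0.8117 -0.2316]
```

Call:
nudge_tcp([
  {"sx":-0.0492},
  {"sx":-0.0492},
  {"sx":-0.0492},
  {"sx":-0.0492},
  {"sx":-0.0492},
  {"sx":-0.0492},
  {},
])

```text
clock: 5.42
position: [0.4716, -0.0644, 0.2172]
tcp_rot: [0.0, 0.707, 0.707, -0.001]
wrist_force: [0.0, 0.3, -1.1]
grip_width: 0.0104
gripper_force: 44.0
```

Call:
nudge_tcp([
  {"rx":-0.0401,"ry":-0.0454,"rz":-0.1571},
  {"rx":-0.0401,"ry":-0.0454,"rz":-0.1571},
  {"rx":-0.0401,"ry":-0.0454,"rz":-0.1571},
  {"rx":-0.0401,"ry":-0.0454,"rz":-0.1571},
  {"rx":-0.0401,"ry":-0.0454,"rz":-0.1571},
  {"rx":-0.0401,"ry":-0.0454,"rz":-0.1571},
  {"rx":-0.0401,"ry":-0.0454,"rz":-0.1571},
  {"rx":-0.0401,"ry":-0.0454,"rz":-0.1571},
  {"rx":-0.0401,"ry":-0.0454,"rz":-0.1571},
  {},
  {},
])

```text
clock: 6.8
position: [0.4643, -0.0665, 0.2105]
tcp_rot: [0.196, 0.181, 0.963, -0.022]
wrist_force: [0.3, 0.1, -0.4]
grip_width: 0.0105
gripper_force: 43.9
```

Run:
```python
from h import *
KH=np.array([.5004,-.0636,.1090])
need(KH+LN*(.027+.040),LR)
```

```text
tool d [0.0151 0.0064 0.0402] rot [-0.0828 -0.099  -0.2381] q [ 0.2469  0.2982 -0.3163  2.3698  1.1286  0.2436  0.0856]
```

Call:
nudge_tcp([
  {"sx":0.0075,"sy":0.0032,"sz":0.02},
  {"sx":0.0075,"sy":0.0032,"sz":0.02},
  {"rx":-0.0276,"ry":-0.033,"rz":-0.079},
  {"rx":-0.0276,"ry":-0.033,"rz":-0.079},
  {"rx":-0.0276,"ry":-0.033,"rz":-0.079},
  {},
  {},
])

```text
clock: 7.68
position: [0.4735, -0.0617, 0.1704]
tcp_rot: [0.235, 0.072, 0.969, -0.018]
wrist_force: [0.4, -0.6, -0.4]
grip_width: 0.0101
gripper_force: 43.8
```

Run:
```python
from h import *
KH=np.array([.5004,-.0636,.1090])
need(KH+LN*(.027+.040),LR)
```

```text
tool d [ 0.0058  0.001  -0.    ] rot [-0.0165 -0.0249 -0.0272] q [ 0.6384  0.5085 -0.8506  2.4659  1.9272  0.5004 -0.4803]
```

Call:
nudge_tcp([
  {"sx":0.003,"rx":-0.0083,"ry":-0.0125,"rz":-0.0136},
  {"sx":0.0028,"sy":0.001,"rx":-0.0083,"ry":-0.0125,"rz":-0.0136},
  {},
  {},
])

```text
clock: 8.18
position: [0.4774, -0.06, 0.172]
tcp_rot: [0.243, 0.054, 0.968, -0.014]
wrist_force: [1.0, -0.0, 0.0]
grip_width: 0.01
gripper_force: 43.8
```

Run:
```python
from h import *
KH=np.array([.5004,-.0636,.1090])
need(KH+LN*(.027+.040),LR)
o=[]
for n,r in(("scene",(200,140,280,220)),("top",(190,140,270,220))):
    im=env.grab_frame(n);np.save(n+"3.npy",im);o.append(cv2.resize(im[r[1]:r[3],r[0]:r[2],::-1],None,fx=5,fy=5,interpolation=cv2.INTER_NEAREST))
cv2.imwrite("pics/pre.png",np.hstack(o))
```

```text
tool d [ 0.0099 -0.0009 -0.0005] rot [ 0.0013 -0.0081  0.0036] q [ 0.8556  0.6811 -1.2397  2.4663  1.7945  0.767  -0.308 ]
```

View pics/pre.png

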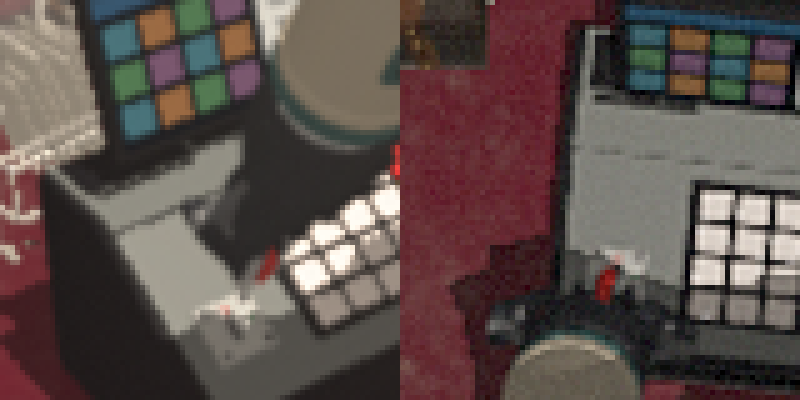

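Pre-insertion view: red bow end shows at scene crop (265,262) and top crop (607,282), right over the plate; the tip is hidden. Checking the lifted key for its offset in the grip.

View pics/lift.png

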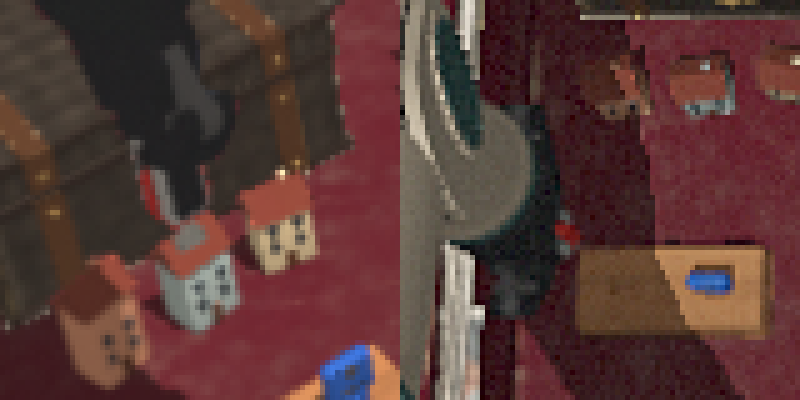

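The lifted key shows red slivers either side of the pads (scene crop x 140–155 and about 205), so it is gripped near its middle. I'll compare projected bow corners with the red pixels for the offset.

Add to h.py:
```python
def proj(n,X):
    c=env.camera_info(n);T=np.linalg.inv(c["world_from_camera"]);X=np.atleast_2d(X)
    return cv2.projectPoints(X,cv2.Rodrigues(T[:3,:3])[0],T[:3,3],c["intrinsics"],np.array([c["k1"],0,0,0.]))[0].reshape(-1,2)
def redmask(im,roi):
    x0,y0,x1,y1=roi;a=im[y0:y1,x0:x1].astype(int);return ((a[...,0]>110)&(a[...,1]<70)&(a[...,2]<70)&(a[...,0]>2.2*a[...,2])).astype(np.uint8)
```

Run:
```python
from h import *
# pre image: current pose
p,R=pose()
def key(p,R,pts): return p+R.apply(np.array(pts)) # tool pts; key z k -> tool z=.027-k
bow=[(sx*.015,sy*.0055,.027-k) for sx in(-1,1) for sy in(-1,1) for k in(.026,.054)]
for n,r in(("scene",(243,183,262,206)),("top",(224,188,240,204))):
    im=np.load(n+"3.npy");m=redmask(im,r);ys,xs=np.nonzero(m);print(n,"red bbox",xs.min()+r[0],xs.max()+r[0],ys.min()+r[1],ys.max()+r[1],len(xs))
    print("bow",proj(n,key(p,R,bow)).round(1).tolist());print("tip",proj(n,key(p,R,[(0,0,.027)])), "tcp",proj(n,p))
    print("\n".join("".join(".#"[v] for v in row) for row in m))
p2=np.array([.4699,.2355,.2177]);R2=Ro.from_quat([0,.704,.71,0],scalar_first=True)
for n,r in(("scene",(145,215,166,236)),("top",(133,190,145,202))):
    im=np.load(n+"2.npy");m=redmask(im,r);print(n,r);print("bow",proj(n,key(p2,R2,bow)).round(1).tolist());print("\n".join("".join(".#"[v] for v in row) for row in m))
```

```text
scene red bbox 252 254 190 195 9
bow [[248.8, 187.4], [251.3, 182.6], [245.7, 188.8], [248.0, 184.0], [254.2, 195.9], [256.8, 191.2], [251.1, 197.3], [253.5, 192.6]]
tip [[247.7669 196.596 ]] tcp [[250.0262 192.1904]]
...................
...................
...................
...................
...................
...................
...................
...........#.......
...........#.......
..........##.......
..........##.......
.........##........
.........#.........
...................
...................
...................
...................
...................
...................
...................
...................
...................
...................
top red bbox 230 232 194 199 11
bow [[233.1, 193.6], [232.2, 196.3], [229.6, 193.3], [228.8, 195.9], [232.2, 202.5], [231.4, 205.3], [228.8, 202.1], [227.9, 204.9]]
tip [[231.6924 195.4294]] tcp [[230.9036 197.9708]]
................
................
................
................
................
................
.......##.......
.......##.......
......###.......
......##........
......#.........
......#.........
.
[... 302 characters left out ...]
............
.....................
.....................
.....................
.....................
.....................
...##................
...##................
...##................
....##...............
....##...............
....##...............
....##...............
.....##..............
.....##..............
......#.......#......
..................#..
.........#.........#.
top (133, 190, 145, 202)
bow [[140.4, 199.3], [138.2, 197.7], [140.5, 195.8], [138.4, 194.2], [130.9, 199.3], [128.5, 197.7], [131.0, 195.9], [128.7, 194.2]]
............
............
............
............
............
...###......
...###......
............
............
............
............
............
```

Call:
nudge_tcp([
  {"sy":-0.0005,"sz":0.01},
  {"sx":0.002,"sz":0.01},
  {"sx":0.004,"sz":0.01,"ry":-0.004},
  {"sx":0.004,"sz":0.004,"ry":-0.004},
  {},
  {},
])

```text
clock: 9.02
position: [0.4905, -0.0626, 0.1398]
tcp_rot: [0.244, 0.055, 0.968, -0.013]
wrist_force: [-2.3, -0.6, 2.5]
grip_width: 0.0104
gripper_force: 44.6
```

Run:
```python
from h import *
KH=np.array([.5004,-.0636,.1090])
need(KH+LN*(.027+.006),LR);s=env.observe();print(s["wrist_force"],s["moment"])
o=[]
for n,r in(("scene",(210,160,290,240)),("top",(190,140,270,220))):
    im=env.grab_frame(n);np.save(n+"4.npy",im);o.append(cv2.resize(im[r[1]:r[3],r[0]:r[2],::-1],None,fx=5,fy=5,interpolation=cv2.INTER_NEAREST))
cv2.imwrite("pics/near.png",np.hstack(o))
```

```text
tool d [ 0.0061  0.0002 -0.0012] rot [ 0.0022 -0.0054  0.0022] q [ 0.8271  0.8175 -1.2454  2.4675  1.8833  0.8925 -0.3547]
[-2.3065 -0.6282  2.4791] [-0.0336  0.7535 -0.0444]
```

View pics/near.png

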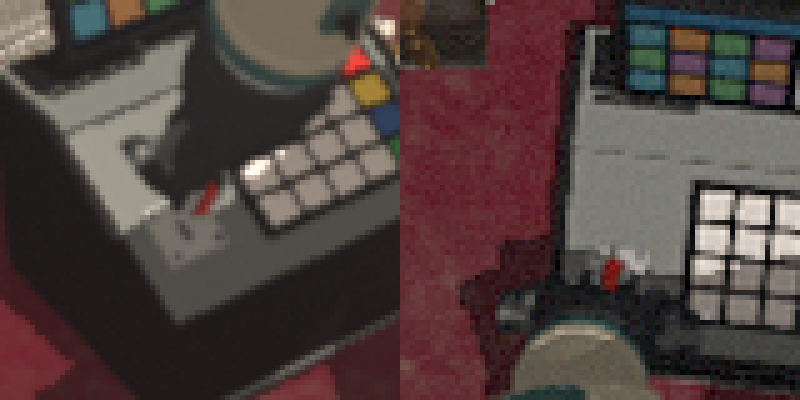

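The red bow end now sits by the plate (scene crop (207,197), top crop (612,273)). Joints 3 and 4 are at their limits, so this arm posture can't reach the lock axis. I'll fit the arm's kinematics to the logged poses to find a posture that can.

Create kin.py:
```python
from h import *
import itertools
from scipy.optimize import least_squares
D=[([-1.3038,.6293,.0384,1.5183,-.027,.9963,-.02],[.2121,.6138,.2304],[-.0001,.1657,.9862,-.0009]),
([-.7826,.5326,.3876,1.9145,-.2851,.7488,-.2177],[.4692,.2369,.191],[0,.702,.712,0]),
([-.8037,.4982,.4205,1.8873,-.2722,.8117,-.2316],[.4699,.2355,.2177],[0,.704,.71,0]),
([.2469,.2982,-.3163,2.3698,1.1286,.2436,.0856],[.4643,-.0665,.2105],[.196,.181,.963,-.022]),
([.6384,.5085,-.8506,2.4659,1.9272,.5004,-.4803],[.4735,-.0617,.1704],[.235,.072,.969,-.018]),
([.8556,.6811,-1.2397,2.4663,1.7945,.767,-.308],[.4774,-.06,.172],[.243,.054,.968,-.014]),
([.8271,.8175,-1.2454,2.4675,1.8833,.8925,-.3547],[.4905,-.0626,.1398],[.244,.055,.968,-.013])]
def fk(q,s,L):
    h,a,e,b,w,c,o1,o7,sh=L
    z=lambda t:Ro.from_euler("z",t);y=lambda t:Ro.from_euler("y",t)
    R=z(s[0]*q[0]+o1);p=np.array([0,0,h])+R.apply([sh,0,0])
    R=R*y(q[1])*z(s[1]*q[2]);p=p+R.apply([e,0,a]);R=R*y(q[3]);p=p+R.apply([-e,0,0])
    R=R*z(s[2]*q[4]);p=p+R.apply([0,0,b]);R=R*y(q[5]);p=p+R.apply([w,0,0]);R=R*z(s[3]*q[6]+o7);p=p+R.apply([0,0,c]);return p,R
def fit():
    best=None
    for s in itertools.product((1,-1),repeat=4):
        for o7 in(0,np.pi/2,np.pi,-np.pi/2):
            def f(L):
                r=[]
                for q,p,o in D:
                    P,R=fk(q,s,L);r+=list((P-p)*5)+list((R.inv()*Ro.from_quat(o,scalar_first=True)).as_rotvec())
                return r
            g=least_squares(f,[.36,.4,0,.4,.05,.3,0,o7,0],max_nfev=60)
            if best is None or g.cost<best[0]: best=(g.cost,s,g.x)
    return best
if __name__=="__main__":
    b=fit();print(b[0],b[1],b[2])
    for q,p,o in D:
        P,R=fk(q,b[1],b[2]);print((P-p)*1000,(R.inv()*Ro.from_quat(o,scalar_first=True)).magnitude())
    np.save("kin.npy",np.r_[b[1],b[2]])
```

```bash
python3 kin.py
python3 -c "
from h import *
print(tri((246.617,204.532),(233.171,194.598)))"
```

```text
0.0028602335342866993 (-1, -1, -1, -1) [ 0.2827  0.5561  0.0145  0.3802  0.0112  0.298  -0.0485  1.5254 -0.0057]
[ 2.8024 -2.319   0.379 ] 0.0029667218249902895
[ 0.9203  2.9892 -3.1828] 0.0023400845321634436
[ 0.6901  2.4098 -2.2121] 0.0035551046190009823
[-5.5085  3.6264 -3.3758] 0.01883270599591961
[ 2.4367  1.6332 -0.3762] 0.02277378852551898
[ 0.7036 -0.1986  4.2536] 0.022897362354398907
[ 0.7935 -1.1365  4.5143] 0.02388011354370616
(array([ 0.5003, -0.0647,  0.1114]), np.float64(0.0008149945347375687))
```

Create kin2.py:
```python
from kin import D,h
```

Create kin2.py:
```python
from h import *
from kin import D
from scipy.optimize import least_squares
z=lambda t:Ro.from_euler("z",t);y=lambda t:Ro.from_euler("y",t)
def fk(q,L):
    h,a,e,b,w,c,sh,e2=L[:8];o=L[8:15];d=L[15:19]
    t=np.array(q)*[-1,1,-1,1,-1,1,-1]+o
    R=z(t[0]);p=np.array([0,0,h])+R.apply([sh,d[0],0])
    R=R*y(t[1])*z(t[2]);p=p+R.apply([e,d[1],a]);R=R*y(t[3]);p=p+R.apply([e2,d[2],0])
    R=R*z(t[4]);p=p+R.apply([0,0,b]);R=R*y(t[5]);p=p+R.apply([w,d[3],0]);R=R*z(t[6]);p=p+R.apply([0,0,c]);return p,R
x0=np.array([.2827,.5561,.0145,.38,.0112,.298,0,-.0145,0,0,0,0,0,0,1.57]+[0]*4)
sg=np.array([.2]*6+[.1,.1]+[.02]*7+[.05]*4)
def f(L):
    r=list((L-x0)/sg*.001)
    for q,p,o in D:
        P,R=fk(q,L);r+=list((P-p)*5)+list((R.inv()*Ro.from_quat(o,scalar_first=True)).as_rotvec())
    return r
g=least_squares(f,x0,x_scale=sg);L=g.x
lo=np.array([-3.06,-.37,-1.25,.18,-1.1,.23,-2.94]);hi=np.array([3.06,2.12,1.32,2.47,4.24,1.98,2.94])
def ik(p,R,q0):
    def r(q):
        P,Q=fk(q,L);return np.r_[(P-p)*10,(R.inv()*Q).as_rotvec()*3,(q-q0)*1e-4]
    return least_squares(r,np.clip(q0,lo+.01,hi-.01),bounds=(lo,hi))
```

Run:
```python
from kin2 import *
print(L)
for q,p,o in D:
    P,R=fk(q,L);print((P-p)*1000,(R.inv()*Ro.from_quat(o,scalar_first=True)).magnitude())
KH=np.array([.5003,-.064,.111]);rng=np.random.default_rng(0)
for lab,dist,flip,tz in(("in",.009,0,0),("in, half turn",.009,1,0),("turned",.009,0,1.6),("mouth",.029,0,0),("above",.05,0,0)):
    R=LR*z(np.pi*flip+tz);sols=[]
    for k in range(40):
        q0=rng.uniform(lo,hi);s=ik(KH+LN*dist,R,q0)
        P,Q=fk(s.x,L);er=np.linalg.norm(P-KH-LN*dist)*1000;ea=(R.inv()*Q).magnitude()
        if er<1 and ea<.01: sols.append((np.min(np.minimum(s.x-lo,hi-s.x)),s.x))
    sols.sort(key=lambda t:-t[0]);print(lab,len(sols));[print(" ",round(a,3),b) for a,b in sols[:4]]
```

```text
[ 0.3358  0.5589  0.0002  0.3821  0.0002  0.3492  0.0002  0.      0.0001
 -0.      0.0002  0.0001  0.0001 -0.0001  1.5711 -0.0115 -0.0082 -0.0082
 -0.0004]
[-0.0044  0.0001 -0.0046] 0.00026742497961477915
[-0.034   0.0043  0.0025] 0.0011048008723849323
[ 0.0343 -0.0056  0.008 ] 0.0007195349523700356
[ 0.0048 -0.0054 -0.0074] 0.0008345405688219656
[0.0111 0.0121 0.0146] 0.0012847335634267262
[0.0191 0.0255 0.0036] 0.0008329433575623713
[-0.0327 -0.0322 -0.0167] 0.0009234427176691148
in 22
  0.0 [ 0.8105  0.9022 -1.25    2.47    1.9329  0.9748 -0.378 ]
  0.0 [ 0.8105  0.9022 -1.25    2.47    1.9329  0.9748 -0.378 ]
  0.0 [ 0.8105  0.9022 -1.25    2.47    1.9329  0.9748 -0.378 ]
  0.0 [ 0.8105  0.9022 -1.25    2.47    1.9329  0.9748 -0.378 ]
in, half turn 22
  0.0 [ 0.8105  0.9022 -1.25    2.47    1.9329  0.9748  2.7636]
  0.0 [ 0.8105  0.9022 -1.25    2.47    1.9329  0.9748  2.7636]
  0.0 [ 0.8105  0.9022 -1.25    2.47    1.9329  0.9748  2.7636]
  0.0 [ 0.8105  0.9022 -1.25    2.47    1.9329  0.9748  2.7636]
turned 17
  0.0 [ 0.8105  0.9022 -1.25    2.47    1.9329  0.9748 -1.978 ]
  0.0 [ 0.8105  0.9022 -1.25    2.47    1.9329  0.9748 -1.978 ]
  0.0 [ 0.8105  0.9022 -1.25    2.47    1.9329  0.9748 -1.978 ]
  0.0 [ 0.8105  0.9022 -1.25    2.47    1.9329  0.9748 -1.978 ]
mouth 0
above 0
```

The model fits within 0.04 mm. It shows the exact 0.5 rad tool tilt is at the workspace edge, so the key must be re-gripped with the tool pitched relative to it. Working out how much pitch, and how much margin it gives.

Add to kin2.py:
```python
KH=np.array([.5003,-.064,.1112]);GK=.0457;GD=.0187
def lockpose(tip,turn,t,KH=KH): # tip height above mouth
    R=LR*z(turn)*y(t);return KH+LN*(tip+GK)+R.apply([0,0,GD]),R
```

Run:
```python
from kin2 import *
rng=np.random.default_rng(0)
for t in(.2,.3,.4,.5):
  for tip,turn in((.03,0),(.0,0),(-.018,0),(-.018,.8),(-.018,1.65),(-.018,-.2)):
    p,R=lockpose(tip,turn,t);best=None
    for k in range(14):
        s=ik(p,R,rng.uniform(lo,hi))
        P,Q=fk(s.x,L)
        if np.linalg.norm(P-p)<.0005 and (R.inv()*Q).magnitude()<.005:
            m=np.min(np.minimum(s.x-lo,hi-s.x))
            if best is None or m>best[0]: best=(m,s.x)
    print(t,tip,turn,best)
```

```text
0.2 0.03 0 (np.float64(0.14514031349971157), array([ 0.697 ,  0.5493, -0.9098,  2.3249,  1.3282,  0.4944,  0.1683]))
0.2 0.0 0 (np.float64(0.156822526422717), array([ 0.7308,  0.6755, -1.0024,  2.3132,  1.4745,  0.6105,  0.0432]))
0.2 -0.018 0 (np.float64(0.16583702116692), array([ 0.7215,  0.7281, -1.0023,  2.3042,  1.5369,  0.6416, -0.002 ]))
0.2 -0.018 0.8 (np.float64(0.08121748410284568), array([ 0.9202,  0.8339, -1.1688,  2.3441,  1.6843,  0.6242, -0.8035]))
0.2 -0.018 1.65 (np.float64(0.005912442849330901), array([ 0.9928,  0.9222, -1.2279,  2.4641,  2.0944,  0.706 , -1.9569]))
0.2 -0.018 -0.2 (np.float64(0.16231996093924472), array([ 0.6783,  0.7201, -0.9836,  2.3077,  1.5457,  0.6757,  0.1527]))
0.3 0.03 0 (np.float64(0.23194885710922808), array([ 0.7337,  0.5939, -0.9778,  2.2381,  1.0747,  0.6074,  0.4207]))
0.3 0.0 0 (np.float64(0.2432501399867899), array([ 0.7226,  0.6826, -0.9903,  2.2267,  1.2062,  0.644 ,  0.3107]))
0.3 -0.018 0 (np.float64(1.8533687443089697e-07), array([-0.1606,  0.5614,  0.3212,  2.2397, -0.8041,  0.23  ,  2.3258]))
0.3 -0.018 0.8 (np.float64(0.1950
[... 1066 characters left out ...]
loat64(0.39442315156927776), array([ 0.4548,  0.5348, -0.5534,  2.0756,  0.4583,  0.6508,  1.0472]))
0.5 0.0 0 (np.float64(0.41198688600374744), array([ 0.5821,  0.6565, -0.77  ,  2.058 ,  0.7097,  0.7106,  0.8049]))
0.5 -0.018 0 (np.float64(0.42012942582996704), array([ 0.5072,  0.6626, -0.6548,  2.0491,  0.6676,  0.6501,  0.8574]))
0.5 -0.018 0.8 (np.float64(0.1996982313674128), array([ 0.9156,  0.7818, -0.9307,  2.1288,  0.6089,  0.4297,  0.3827]))
0.5 -0.018 1.65 (np.float64(0.005305226083110126), array([ 1.2315,  1.0696, -1.2447,  2.3771,  2.0319,  0.3683, -1.5881]))
0.5 -0.018 -0.2 (np.float64(0.41687304295957617), array([ 0.5466,  0.719 , -0.83  ,  2.0531,  0.9015,  0.8067,  0.7598]))
```

Pitch of about 0.28 rad works. Retreating to put the key back in the stand and re-grip it pitched.

Call:
nudge_tcp([
  {"sx":-0.004,"sz":-0.02},
  {"sx":-0.003,"sz":-0.03},
  {"rx":0.0401,"ry":0.0454,"rz":0.1571},
  {"rx":0.0401,"ry":0.0454,"rz":0.1571},
  {"rx":0.0401,"ry":0.0454,"rz":0.1571},
  {"rx":0.0401,"ry":0.0454,"rz":0.1571},
  {"rx":0.0401,"ry":0.0454,"rz":0.1571},
  {"rx":0.0401,"ry":0.0454,"rz":0.1571},
  {"rx":0.0401,"ry":0.0454,"rz":0.1571},
  {"rx":0.0401,"ry":0.0454,"rz":0.1571},
  {"rx":0.0401,"ry":0.0454,"rz":0.1571},
  {},
], grip_n=50)

```text
clock: 10.62
position: [0.4742, -0.0615, 0.187]
tcp_rot: [-0.002, 0.703, 0.711, -0.001]
wrist_force: [-0.7, 0.9, -0.2]
grip_width: 0.0102
gripper_force: 49.2
```

```bash
python3 -c "
from h import *
need([.4697,.2355,.19],down(.008))"
```

```text
tool d [ 0.297  -0.0014 -0.0025] rot [-0.0036 -0.0015  0.0025] q [ 0.776   0.678  -1.0976  2.0111  0.7598  0.9408 -0.7152]
```

Call:
nudge_tcp([
  {"sx":0.0495},
  {"sx":0.0495},
  {"sx":0.0495},
  {"sx":0.0495},
  {"sx":0.0495},
  {"sx":0.0495},
  {"sy":-0.0014,"sz":0.02,"rx":-0.0036,"ry":-0.0015,"rz":0.0025},
  {"sz":0.03},
  {"sz":0.03},
  {},
  {},
])

```text
clock: 12.0
position: [0.4686, 0.2372, 0.1088]
tcp_rot: [-0.0, 0.703, 0.711, 0.001]
wrist_force: [0.3, 0.5, 0.1]
grip_width: 0.0099
gripper_force: 49.1
```

```bash
python3 -c "
from h import *
need([.4697,.2355,.0385],down(.008))"
```

```text
tool d [-0.0018  0.0011  0.0703] rot [ 0.0004 -0.0014  0.0029] q [ 0.0465  0.8033 -0.9131  1.9613  0.8762  0.8336 -1.3529]
```

Call:
nudge_tcp([
  {"sx":-0.0018,"sy":0.0011,"sz":0.025,"ry":-0.0014,"rz":0.003},
  {"sz":0.0225},
  {},
  {},
])

```text
clock: 12.5
position: [0.4702, 0.2354, 0.0618]
tcp_rot: [0.0, 0.705, 0.709, 0.001]
wrist_force: [0.3, 0.2, 0.2]
grip_width: 0.0102
gripper_force: 49.1
```

```bash
python3 -c "
from h import *
need([.4697,.2355,.0385],down(.008))"
```

```text
tool d [ 0.0001 -0.0005  0.0233] rot [ 0.001  -0.0004 -0.0017] q [ 0.006   0.8661 -0.8396  1.9846  0.9714  0.7574 -1.4285]
```

Call:
nudge_tcp([
  {"sy":-0.0003,"sz":0.004},
  {"sz":0.004},
  {"sz":0.004},
  {"sz":0.004},
  {"sz":0.004},
  {"sz":0.0028},
  {},
  {},
])

```text
clock: 13.5
position: [0.4687, 0.2349, 0.0386]
tcp_rot: [0.0, 0.705, 0.709, -0.001]
wrist_force: [-5.7, -1.0, 13.6]
grip_width: 0.0102
gripper_force: 51.2
```

```bash
python3 -c "
from h import *
need([.4697,.2355,.0385],down(.008));s=env.observe();print(s['wrist_force'],s['moment'])"
```

```text
tool d [0.0006 0.001  0.0001] rot [-0.0006  0.0012 -0.0016] q [-0.0159  0.8978 -0.8033  1.9949  1.0206  0.722  -1.4695]
[-5.7228 -0.9729 13.6004] [-0.307   1.2171 -0.0207]
```

Call:
nudge_tcp([
  {},
  {},
  {},
  {},
], jaw=0.04, grip_n=60)

```text
clock: 14.0
position: [0.4693, 0.2345, 0.0374]
tcp_rot: [0.0, 0.705, 0.709, -0.001]
wrist_force: [-0.0, -1.1, 0.1]
grip_width: 0.04
gripper_force: 0.0
```

Run:
```python
from kin2 import *
print(pose()[0])
R=down(.008)*y(.28);need(np.array([.4678,.2352,.0590])+R.apply([0,0,GD]),R)
```

```text
[0.4693 0.2345 0.0374]
tool d [ 0.0059 -0.0015 -0.0036] rot [-0.0005  0.281  -0.0025] q [-0.0157  0.8998 -0.8013  1.994   1.0219  0.7205 -1.4693]
```

Call:
nudge_tcp([
  {"sx":0.003,"sy":-0.001,"sz":-0.006},
  {"sx":0.003,"sy":-0.0005,"ry":0.14,"rz":-0.001},
  {"ry":0.141,"rz":-0.001},
  {"sz":0.002},
  {},
  {},
])

```text
clock: 14.75
position: [0.4676, 0.2433, 0.0423]
tcp_rot: [-0.099, 0.696, 0.704, 0.099]
wrist_force: [0.3, -0.0, 1.4]
grip_width: 0.0399
gripper_force: 0.0
```

Run:
```python
from kin2 import *
R=down(.008)*y(.28);need(np.array([.4678,.2352,.0590])+R.apply([0,0,GD]),R)
```

```text
tool d [-0.0032  0.0001  0.0005] rot [-0.     -0.0004  0.0027] q [ 0.1917  0.9258 -0.8743  2.0873  1.0868  0.4559 -1.3987]
```

Call:
nudge_tcp([
  {"sx":-0.0032,"sz":0.0005,"rz":0.0027},
  {},
  {},
])

```text
clock: 15.12
position: [0.4676, 0.2384, 0.0403]
tcp_rot: [-0.099, 0.698, 0.702, 0.098]
wrist_force: [0.1, 0.9, 0.6]
grip_width: 0.0396
gripper_force: 0.0
```

Call:
nudge_tcp([
  {},
  {},
  {},
  {},
], jaw=0, grip_n=60)

```text
clock: 15.62
position: [0.4676, 0.2382, 0.0404]
tcp_rot: [-0.099, 0.698, 0.702, 0.098]
wrist_force: [-0.2, -0.4, 2.3]
grip_width: 0.0099
gripper_force: 59.6
```

Run:
```python
from kin2 import *
s=env.observe();p,R=pose();print(s["wrist_force"],s["moment"],"GP",p-R.apply([0,0,GD]),"keyz in tool",R.inv().apply([0,0,1]))
```

```text
[-0.2028 -0.4411  2.3333] [-0.299   0.0773  0.0611] GP [0.4677 0.2331 0.0583] keyz in tool [ 0.2765 -0.0013 -0.961 ]
```

The unloaded re-grip (side force about 0) puts the red place at x≈0.4677, y≈0.2335. That agrees with the top view cast at bow-top height. Lifting and crossing to the lock.

```bash
sed -i 's/^KH=.*/KH=np.array([.5003,-.0642,.1110]);GK=.0463;GD=.0187;T0=.28/' kin2.py; sed -i 's/,t,KH=KH)/,t=T0,KH=KH)/' kin2.py
```

Call:
nudge_tcp([
  {"sx":0.0028,"sz":-0.0096},
  {"sx":0.0055,"sz":-0.0192},
  {"sx":0.0083,"sz":-0.0288},
  {"sx":0.011,"sz":-0.0384},
  {"sx":0.011,"sz":-0.0384},
  {"sx":0.0055,"sz":-0.0192},
  {},
])

```text
clock: 16.5
position: [0.4686, 0.2384, 0.2016]
tcp_rot: [-0.099, 0.698, 0.702, 0.099]
wrist_force: [0.1, -0.2, -1.4]
grip_width: 0.0099
gripper_force: 59.1
```

Run:
```python
from kin2 import *
p,R=lockpose(.05,0);print(p);a,b=pose()
need([p[0],p[1],a[2]],b);need(p,R)
```

```text
[ 0.4585 -0.0593  0.1773]
tool d [-0.286  -0.0115 -0.0825] rot [0. 0. 0.] q [ 0.3897  0.7461 -1.2008  1.9843  0.695   0.7651 -1.1227]
tool d [-0.2928 -0.0116 -0.0591] rot [ 0.0456 -0.4079 -1.4621] q [ 0.3897  0.7461 -1.2008  1.9843  0.695   0.7651 -1.1227]
```

Call:
nudge_tcp([
  {"sx":-0.0477,"sy":-0.0019,"sz":-0.0137},
  {"sx":-0.0477,"sy":-0.0019,"sz":-0.0137},
  {"sx":-0.0477,"sy":-0.0019,"sz":-0.0137},
  {"sx":-0.0477,"sy":-0.0019,"sz":-0.0137},
  {"sx":-0.0477,"sy":-0.0019,"sz":-0.0137},
  {"sx":-0.0477,"sy":-0.0019,"sz":-0.0137},
  {},
])

```text
clock: 17.38
position: [0.4572, -0.0641, 0.198]
tcp_rot: [-0.1, 0.701, 0.699, 0.097]
wrist_force: [0.1, 0.4, -1.1]
grip_width: 0.0096
gripper_force: 59.2
```

Call:
nudge_tcp([
  {"rx":0.0051,"ry":-0.0453,"rz":-0.1625},
  {"rx":0.0051,"ry":-0.0453,"rz":-0.1625},
  {"rx":0.0051,"ry":-0.0453,"rz":-0.1625},
  {"rx":0.0051,"ry":-0.0453,"rz":-0.1625},
  {"rx":0.0051,"ry":-0.0453,"rz":-0.1625},
  {"rx":0.0051,"ry":-0.0453,"rz":-0.1625},
  {"rx":0.0051,"ry":-0.0453,"rz":-0.1625},
  {"rx":0.0051,"ry":-0.0453,"rz":-0.1625},
  {"rx":0.0051,"ry":-0.0453,"rz":-0.1625},
  {},
  {},
])

```text
clock: 18.75
position: [0.4581, -0.0592, 0.1998]
tcp_rot: [0.108, 0.058, 0.992, -0.006]
wrist_force: [-0.0, -0.5, -0.7]
grip_width: 0.01
gripper_force: 59.3
```

Run:
```python
from kin2 import *
need(*lockpose(.02,0));need(*lockpose(.006,0))
```

```text
tool d [-0.004  -0.      0.0509] rot [-0.0002 -0.004  -0.0011] q [ 0.897   0.5916 -1.229   2.2278  1.0285  0.7467  0.4386]
tool d [-0.0079 -0.      0.0643] rot [-0.0002 -0.004  -0.0011] q [ 0.897   0.5916 -1.229   2.2278  1.0285  0.7467  0.4386]
```

Call:
nudge_tcp([
  {"sx":-0.001,"sz":0.017,"ry":-0.002,"rz":-0.001},
  {"sx":-0.001,"sz":0.017,"ry":-0.002},
  {"sx":-0.002,"sz":0.017},
  {"sx":-0.0039,"sz":0.0133},
  {},
  {},
])

```text
clock: 19.5
position: [0.4797, -0.062, 0.1392]
tcp_rot: [0.11, 0.057, 0.992, -0.007]
wrist_force: [-0.0, -0.8, -0.2]
grip_width: 0.0101
gripper_force: 59.3
```

Run:
```python
from kin2 import *
need(*lockpose(.004,0));s=env.observe();print(s["wrist_force"],s["moment"]);need(*lockpose(-.018,0))
```

```text
tool d [-0.0002  0.0002  0.0023] rot [-0.0003  0.0009  0.0012] q [ 0.7698  0.6987 -1.0716  2.2455  1.2581  0.6883  0.2556]
[-0.0446 -0.8327 -0.1875] [0.0262 0.2577 0.0347]
tool d [-0.0062  0.0002  0.0235] rot [-0.0003  0.0009  0.0012] q [ 0.7698  0.6987 -1.0716  2.2455  1.2581  0.6883  0.2556]
```

Call:
nudge_tcp([
  {"sx":-0.0008,"sy":0.0002,"sz":0.003,"rz":0.001},
  {"sx":-0.0008,"sz":0.0029},
  {"sx":-0.0006,"sz":0.0019},
  {},
  {},
])

```text
clock: 20.12
position: [0.4832, -0.0624, 0.1317]
tcp_rot: [0.11, 0.057, 0.992, -0.007]
wrist_force: [-0.6, 0.9, -2.1]
grip_width: 0.0101
gripper_force: 59.0
```

Run:
```python
from kin2 import *
need(*lockpose(-.002,0));s=env.observe();b=LR.inv();print("lock frame F",b.apply(s["wrist_force"]),"M",b.apply(s["moment"]))
```

```text
tool d [-0.      0.0002  0.    ] rot [-0.0007  0.0004  0.001 ] q [ 0.7568  0.7146 -1.0556  2.2429  1.284   0.6863  0.2364]
lock frame F [1.6004 0.8663 1.5525] M [-0.167   0.5999 -0.0001]
```

Call:
nudge_tcp([
  {"sx":-0.0008,"sy":0.0001,"sz":0.0029,"rz":0.001},
  {"sx":-0.0008,"sz":0.0029},
  {},
  {},
])

```text
clock: 20.62
position: [0.4862, -0.0627, 0.1263]
tcp_rot: [0.11, 0.058, 0.992, -0.007]
wrist_force: [-1.3, 0.1, -2.7]
grip_width: 0.0098
gripper_force: 59.0
```

Run:
```python
from kin2 import *
need(*lockpose(-.008,0));s=env.observe();b=LR.inv();print("lock frame F",b.apply(s["wrist_force"]),"M",b.apply(s["moment"]))
```

```text
tool d [ 0.      0.0002 -0.0001] rot [-0.0008  0.0005 -0.0001] q [ 0.7479  0.7264 -1.0447  2.2401  1.3025  0.6853  0.2223]
lock frame F [ 2.4766 -0.0346  1.7587] M [-0.1822  0.697   0.0117]
```

It's entering the slot cleanly (tip 8 mm in, forces about 3 N). Pushing home.

Call:
nudge_tcp([
  {"sx":-0.0004,"sy":0.0001,"sz":0.0029},
  {"sx":-0.0007,"sz":0.0029},
  {"sx":-0.0008,"sz":0.0029},
  {"sx":-0.0003,"sz":0.001},
  {},
  {},
])

```text
clock: 21.38
position: [0.4893, -0.063, 0.1201]
tcp_rot: [0.111, 0.057, 0.992, -0.009]
wrist_force: [-19.9, -0.4, 42.1]
grip_width: 0.01
gripper_force: 66.2
```

Run:
```python
from kin2 import *
need(*lockpose(-.018,0));s=env.observe();b=LR.inv();print("lock frame F",b.apply(s["wrist_force"]),"M",b.apply(s["moment"]))
```

```text
tool d [-0.001   0.      0.0028] rot [-0.0047  0.0028  0.0023] q [ 0.7349  0.7397 -1.0329  2.2393  1.3309  0.688   0.1993]
lock frame F [ -2.888   -2.6591 -46.3899] M [ 0.9316  2.3322 -0.1558]
```

Blocked at the neck depth; an earlier light touch also put the plate 3 mm higher than my estimate, so the key is fully in. Easing off, then starting the turn.

```bash
sed -i 's/^KH=.*/KH=np.array([.5003,-.0642,.1110])+LN*.003;GK=.0463;GD=.0187;T0=.28/' kin2.py
```

Add to kin2.py:
```python
def rep(turn=0,tip=-.018):
    need(*lockpose(tip,turn));s=env.observe();b=LR.inv();print("lock F",b.apply(s["wrist_force"]))
    p,R=pose();gp=p-R.apply([0,0,GD]);ax=R.apply([-np.sin(T0),0,np.cos(T0)]);tipp=gp+ax*GK
    M=s["moment"];F=s["wrist_force"]
    for nm,M0 in(("asis",M),("about tip, M at base",M-np.cross(tipp,F)),("M at tcp",M-np.cross(tipp-p,F))): print(nm,b.apply(M0))
    d=LR.inv().apply(tipp-KH);rel=(LR.inv()*R*y(-T0)).as_rotvec();print("tip in lock frame(-x up,y left,-z)",d,"rot",rel)
```

```text
(no output)
```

Call:
nudge_tcp([
  {"sx":0.0007,"sz":-0.0023},
  {},
  {},
])

```text
clock: 21.75
position: [0.4892, -0.063, 0.1205]
tcp_rot: [0.11, 0.057, 0.992, -0.008]
wrist_force: [-9.3, -0.7, 17.0]
grip_width: 0.01
gripper_force: 61.9
```

```bash
python3 -c "
from kin2 import *
rep()"
```

```text
tool d [-0.0002  0.0001  0.0003] rot [-0.0022  0.0018  0.0006] q [ 0.7375  0.739  -1.0332  2.2384  1.3262  0.6854  0.204 ]
lock F [ -0.1032  -1.815  -19.3588]
asis [ 0.3191  1.2509 -0.1281]
about tip, M at base [-0.0861 10.8655 -1.0274]
M at tcp [ 0.2668  1.3549 -0.1376]
tip in lock frame(-x up,y left,-z) [ 0.     -0.0002  0.0177] rot [ 0.002  -0.0018 -0.0012]
```

Call:
nudge_tcp([
  {"sy":0.0005,"rx":-0.0277,"rz":0.0961},
  {"sy":0.0005,"rx":-0.0277,"rz":0.0961},
  {"sy":0.0005,"rx":-0.0277,"rz":0.0961},
  {},
])

```text
clock: 22.25
position: [0.4893, -0.0611, 0.1204]
tcp_rot: [0.112, 0.195, 0.973, 0.05]
wrist_force: [-8.4, 0.1, 15.1]
grip_width: 0.0098
gripper_force: 61.8
```

```bash
python3 -c "
from kin2 import *
rep(.3)"
```

```text
tool d [-0.0006 -0.0001  0.0001] rot [0.0003 0.0016 0.    ] q [ 0.8009  0.7396 -1.0284  2.2465  1.3158  0.5824 -0.0165]
lock F [  0.0744  -0.9145 -17.2375]
asis [-0.0682  1.2917 -0.1504]
about tip, M at base [-0.3106  9.8198 -0.6039]
M at tcp [-0.1206  1.3755 -0.1551]
tip in lock frame(-x up,y left,-z) [0.0004 0.0002 0.0177] rot [-0.     -0.0017  0.3   ]
```

Call:
nudge_tcp([
  {"sx":0.0001,"sy":0.0005,"sz":-0.0005,"rx":-0.0277,"rz":0.0961},
  {"sy":0.0005,"rx":-0.0277,"rz":0.0961},
  {"sy":0.0005,"rx":-0.0277,"rz":0.0961},
  {"sy":0.0005,"rx":-0.0277,"rz":0.0961},
  {"sy":0.0005,"rx":-0.0277,"rz":0.0961},
  {},
])

```text
clock: 23.0
position: [0.4904, -0.0594, 0.121]
tcp_rot: [0.11, 0.412, 0.893, 0.142]
wrist_force: [-6.8, -1.6, 11.4]
grip_width: 0.0101
gripper_force: 61.1
```

```bash
python3 -c "
from kin2 import *
rep(.8)"
```

```text
tool d [-0.0005  0.0006  0.0003] rot [0.001  0.0012 0.0004] q [ 0.8708  0.7287 -0.9726  2.2954  1.4616  0.3795 -0.5501]
lock F [  0.2727  -2.3295 -13.1217]
asis [ 0.0266  1.003  -0.1891]
about tip, M at base [-0.4224  7.4567 -1.3442]
M at tcp [-0.088   1.0431 -0.1986]
tip in lock frame(-x up,y left,-z) [ 0.0007 -0.0001  0.0176] rot [-0.0005 -0.0015  0.7999]
```

Call:
nudge_tcp([
  {"sx":-0.0002,"sy":0.0007,"rx":-0.0277,"rz":0.0961},
  {"sx":-0.0002,"sy":0.0007,"rx":-0.0277,"rz":0.0961},
  {"sy":0.0006,"rx":-0.0277,"rz":0.0961},
  {"sy":0.0005,"rx":-0.0277,"rz":0.0961},
  {},
])

```text
clock: 23.62
position: [0.4919, -0.0585, 0.1217]
tcp_rot: [0.103, 0.569, 0.788, 0.21]
wrist_force: [-9.7, -3.1, 13.9]
grip_width: 0.0102
gripper_force: 61.8
```

```bash
python3 -c "
from kin2 import *
rep(1.2)"
```

```text
tool d [-0.0003  0.0009  0.0003] rot [ 0.0012 -0.0002 -0.0004] q [ 0.982   0.8069 -1.0791  2.3599  1.8218  0.4048 -1.2259]
lock F [  1.5197  -4.18   -16.6568]
asis [ 0.326   1.1793 -0.3544]
about tip, M at base [-0.4387  9.1815 -2.4323]
M at tcp [ 0.1276  1.1678 -0.3696]
tip in lock frame(-x up,y left,-z) [ 0.0009 -0.0001  0.0176] rot [-0.001  -0.0004  1.2007]
```

Call:
nudge_tcp([
  {"sx":0.0001,"sy":0.0006,"sz":-0.0004,"rx":-0.0277,"rz":0.0961},
  {"sy":0.0005,"rx":-0.0277,"rz":0.0961},
  {"sy":0.0005,"rx":-0.0277,"rz":0.0961},
  {},
  {},
])

```text
clock: 24.25
position: [0.4929, -0.0584, 0.1223]
tcp_rot: [0.095, 0.672, 0.689, 0.254]
wrist_force: [-7.7, -1.8, 7.3]
grip_width: 0.01
gripper_force: 61.0
```

Run:
```python
from kin2 import *
rep(1.5);im=env.grab_frame("top");np.save("top5.npy",im)
cv2.imwrite("pics/open.png",cv2.resize(im[150:260,180:320,::-1],None,fx=5,fy=5,interpolation=cv2.INTER_NEAREST))
```

```text
tool d [-0.      0.0013  0.0005] rot [-0.0001  0.0001 -0.0001] q [ 1.0587  0.9097 -1.2074  2.4205  2.0216  0.5437 -1.6705]
lock F [ 3.0624 -2.729  -9.9645]
asis [ 0.3826  1.297  -0.3579]
about tip, M at base [-0.1117  5.7386 -1.7262]
M at tcp [ 0.254   1.2139 -0.3747]
tip in lock frame(-x up,y left,-z) [ 0.0012 -0.0002  0.0176] rot [0.0001 0.     1.5001]
```

View pics/open.png

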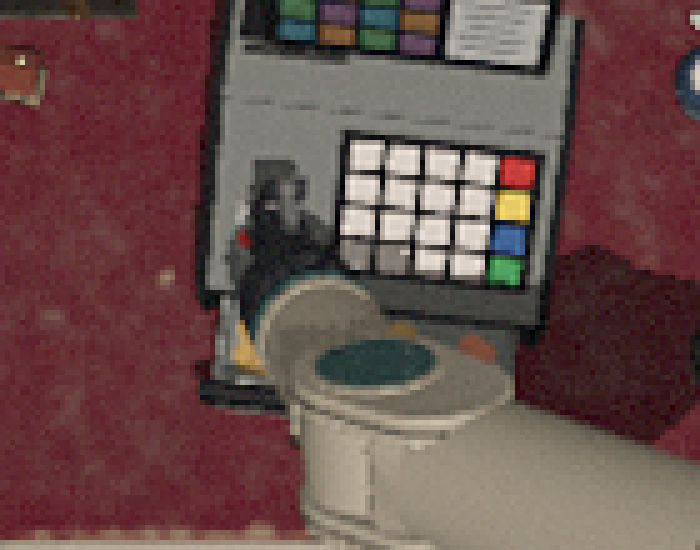

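The drawer is out: its front shows at crop row 390, left of the arm, about 60 mm clear of the panel edge. A little more turn makes sure the plug passes 1.30.

Call:
nudge_tcp([
  {"sy":0.0003,"rx":-0.0152,"rz":0.0529},
  {},
  {},
])

```text
clock: 24.68
position: [0.4931, -0.0583, 0.1224]
tcp_rot: [0.094, 0.689, 0.67, 0.262]
wrist_force: [-8.5, -2.9, 6.8]
grip_width: 0.01
gripper_force: 61.0
```

```bash
python3 -c "
from kin2 import *
rep(1.55)"
```

```text
tool d [-0.      0.0012  0.0005] rot [ 0.0011  0.0001 -0.0047] q [ 1.0624  0.9194 -1.214   2.4326  2.064   0.5612 -1.7599]
lock F [ 3.8767 -3.9165 -9.8546]
asis [ 0.447   1.3069 -0.3543]
about tip, M at base [-0.2348  5.5644 -2.3146]
M at tcp [ 0.2851  1.1979 -0.3746]
tip in lock frame(-x up,y left,-z) [ 0.0013 -0.0001  0.0176] rot [0.0003 0.0001 1.5549]
```

Call:
nudge_tcp([
  {"sy":0.0003,"rx":-0.0139,"rz":0.048},
  {},
  {},
])

```text
clock: 25.05
position: [0.4934, -0.0584, 0.1225]
tcp_rot: [0.092, 0.704, 0.651, 0.268]
wrist_force: [-9.3, -2.5, 7.2]
grip_width: 0.0099
gripper_force: 61.0
```

```bash
python3 -c "
from kin2 import *
rep(1.6)"
```

```text
tool d [0.0001 0.0013 0.0005] rot [ 0.0012  0.0002 -0.0046] q [ 1.0647  0.9276 -1.2185  2.4439  2.1025  0.5777 -1.8412]
lock F [  4.4323  -3.5157 -10.5954]
asis [ 0.5324  1.3239 -0.4652]
about tip, M at base [-0.0908  5.8593 -2.2308]
M at tcp [ 0.378   1.1965 -0.4875]
tip in lock frame(-x up,y left,-z) [ 0.0013 -0.0002  0.0176] rot [ 0.0003 -0.0001  1.6047]
```

The stop is felt (torque step of about 0.11 N m). Turning back.

Call:
nudge_tcp([
  {"sy":-0.0005,"rx":0.0277,"rz":-0.0961},
  {"sy":-0.0005,"rx":0.0277,"rz":-0.0961},
  {"sy":-0.0005,"rx":0.0277,"rz":-0.0961},
  {"sy":-0.0005,"rx":0.0277,"rz":-0.0961},
  {"sy":-0.0005,"rx":0.0277,"rz":-0.0961},
  {"sy":-0.0005,"rx":0.0277,"rz":-0.0961},
  {"sy":-0.0005,"rx":0.0277,"rz":-0.0961},
  {"sy":-0.0005,"rx":0.0277,"rz":-0.0961},
  {},
])

```text
clock: 26.18
position: [0.4903, -0.0591, 0.1209]
tcp_rot: [0.11, 0.414, 0.892, 0.142]
wrist_force: [-4.9, -0.2, 5.4]
grip_width: 0.0098
gripper_force: 60.6
```

```bash
python3 -c "
from kin2 import *
rep(.8)"
```

```text
tool d [-0.0008  0.0005  0.0002] rot [-0.0002  0.0007 -0.0032] q [ 0.7776  0.6635 -0.8105  2.2971  1.4253  0.2542 -0.5224]
lock F [ 1.7088 -0.8111 -7.0378]
asis [ 0.1754  1.2997 -0.2255]
about tip, M at base [ 0.0062  4.5118 -0.6367]
M at tcp [ 0.126   1.2765 -0.2348]
tip in lock frame(-x up,y left,-z) [0.0008 0.0001 0.0176] rot [ 0.0013 -0.0002  0.8031]
```

Call:
nudge_tcp([
  {"sx":-0.0002,"sy":-0.0004,"rx":0.0277,"rz":-0.0961},
  {"sx":-0.0001,"sy":-0.0005,"rx":0.0277,"rz":-0.0961},
  {"sy":-0.0005,"rx":0.0277,"rz":-0.0961},
  {"sy":-0.0005,"rx":0.0277,"rz":-0.0961},
  {"sy":-0.0005,"rx":0.0277,"rz":-0.0961},
  {"sy":-0.0005,"rx":0.0277,"rz":-0.0961},
  {"sy":-0.0005,"rx":0.0277,"rz":-0.0961},
  {"sy":-0.0005,"rx":0.0277,"rz":-0.0961},
  {},
])

```text
clock: 27.3
position: [0.4887, -0.0622, 0.1202]
tcp_rot: [0.109, 0.059, 0.992, -0.006]
wrist_force: [-5.6, 0.3, 5.9]
grip_width: 0.0101
gripper_force: 60.5
```

```bash
python3 -c "
from kin2 import *
rep(0)"
```

```text
tool d [-0.0008 -0.0006  0.0002] rot [-0.0002 -0.0006 -0.003 ] q [ 0.6836  0.6923 -0.9308  2.239   1.2898  0.6011  0.2341]
lock F [ 2.0922 -0.3121 -7.8552]
asis [ 0.0375  1.2448 -0.017 ]
about tip, M at base [-0.0537  4.8014 -0.1826]
M at tcp [ 0.0283  1.226  -0.0187]
tip in lock frame(-x up,y left,-z) [0.0007 0.0006 0.0176] rot [0.001  0.0006 0.0029]
```

Now 0.17 rad past zero, to take up the play and bring the plug to its home stop.

Call:
nudge_tcp([
  {"sx":-0.0002,"sy":-0.0006,"rx":0.0277,"rz":-0.0961},
  {"sy":-0.0005,"rx":0.0243,"rz":-0.084},
  {},
  {},
])

```text
clock: 27.8
position: [0.4887, -0.0632, 0.1203]
tcp_rot: [0.107, -0.027, 0.993, -0.041]
wrist_force: [-5.5, 1.0, 6.8]
grip_width: 0.0101
gripper_force: 60.5
```

```bash
python3 -c "
from kin2 import *
rep(-.187)"
```

```text
tool d [-0.0006 -0.0008  0.0003] rot [ 0.0006 -0.0008 -0.0038] q [ 0.6433  0.6932 -0.9313  2.2425  1.3216  0.6585  0.3459]
lock F [ 1.6241  0.3477 -8.6113]
asis [-0.1749  1.323   0.1146]
about tip, M at base [-0.1648  5.3287  0.2783]
M at tcp [-0.1571  1.3206  0.1179]
tip in lock frame(-x up,y left,-z) [0.0007 0.0006 0.0176] rot [ 0.0005  0.0008 -0.1832]
```

Call:
nudge_tcp([
  {"sy":0.0001,"rx":0.0083,"rz":-0.0288},
  {},
  {},
])

```text
clock: 28.18
position: [0.4887, -0.0633, 0.1203]
tcp_rot: [0.106, -0.04, 0.992, -0.047]
wrist_force: [-6.9, 1.6, 5.8]
grip_width: 0.0099
gripper_force: 60.5
```

```bash
python3 -c "
from kin2 import *
rep(-.217)"
```

```text
tool d [-0.0006 -0.0007  0.0003] rot [ 0.0003 -0.0009 -0.0046] q [ 0.6361  0.6932 -0.9306  2.2436  1.3279  0.6675  0.3617]
lock F [ 3.4104  0.7491 -8.4637]
asis [-0.0037  1.3669  0.1864]
about tip, M at base [0.0705 5.0157 0.5393]
M at tcp [0.0265 1.3129 0.1938]
tip in lock frame(-x up,y left,-z) [0.0007 0.0006 0.0176] rot [ 0.0011  0.0008 -0.2125]
```

At the home stop (torque rising at -0.21). Centre the key, then draw it out.

Call:
nudge_tcp([
  {"sy":0.0003,"rx":-0.0295,"rz":0.1025},
  {"sx":-0.0005,"sy":0.0003,"rx":-0.0295,"rz":0.1025},
  {},
])

```text
clock: 28.55
position: [0.4893, -0.0626, 0.1206]
tcp_rot: [0.11, 0.059, 0.992, -0.006]
wrist_force: [-6.2, 1.7, 7.0]
grip_width: 0.0103
gripper_force: 60.7
```

```bash
python3 -c "
from kin2 import *
rep(0)"
```

```text
tool d [-0.0001 -0.0003  0.0004] rot [ 0.0003 -0.0001 -0.0019] q [ 0.6859  0.693  -0.933   2.2375  1.2885  0.6023  0.2381]
lock F [ 2.2187  0.923  -9.1819]
asis [-0.2168  1.3037  0.1077]
about tip, M at base [-0.1211  5.5041  0.5531]
M at tcp [-0.1909  1.2883  0.1124]
tip in lock frame(-x up,y left,-z) [-0.      0.0003  0.0176] rot [0.0003 0.0001 0.0019]
```

Call:
nudge_tcp([
  {"sx":0.0008,"sz":-0.0029},
  {"sx":0.0008,"sz":-0.0029},
  {"sx":0.0008,"sz":-0.0029},
  {},
])

```text
clock: 29.05
position: [0.4851, -0.0626, 0.1285]
tcp_rot: [0.109, 0.058, 0.992, -0.007]
wrist_force: [-5.5, 1.2, -1.7]
grip_width: 0.01
gripper_force: 59.4
```

```bash
python3 -c "
from kin2 import *
rep(0,-.009)"
```

```text
tool d [0.     0.0002 0.0003] rot [-0.0012 -0.0003 -0.001 ] q [ 0.6983  0.6752 -0.9481  2.2415  1.2593  0.6059  0.2611]
lock F [ 5.7359  0.5594 -1.2005]
asis [-0.0312  1.5111 -0.0136]
about tip, M at base [0.0454 1.2457 0.229 ]
M at tcp [-0.0155  1.3547 -0.0109]
tip in lock frame(-x up,y left,-z) [-0.0001 -0.0002  0.0087] rot [0.0014 0.0003 0.0006]
```

Call:
nudge_tcp([
  {"sx":0.0012,"sz":-0.0029},
  {"sx":0.001,"sz":-0.0029},
  {"sx":0.001,"sz":-0.0029},
  {"sx":0.0011,"sz":-0.0038},
  {"sx":0.0055,"sz":-0.0192},
  {"sx":0.011,"sz":-0.0384},
  {},
  {},
])

```text
clock: 30.05
position: [0.4514, -0.0587, 0.1927]
tcp_rot: [0.111, 0.058, 0.992, -0.007]
wrist_force: [-0.4, 0.3, -0.5]
grip_width: 0.0103
gripper_force: 59.5
```

Run:
```python
from kin2 import *
rep(0,.06)
R=down(.008)*y(T0);p=np.array([.4677,.2331,.0583])+R.apply([0,0,GD]);print(p);need(p,R)
a,b=pose();need([p[0],p[1],.205],b)
o=[]
for n,r in(("scene",(195,130,275,210)),("top",(190,130,270,230))):
    im=env.grab_frame(n);np.save(n+"6.npy",im);o.append(cv2.resize(im[r[1]:r[1]+80,r[0]:r[2],::-1],None,fx=5,fy=5,interpolation=cv2.INTER_NEAREST))
cv2.imwrite("pics/out.png",np.hstack(o))
```

```text
tool d [0.0001 0.0002 0.0041] rot [-0.0013  0.0027 -0.0014] q [ 0.8364  0.5334 -1.1053  2.259   1.0092  0.6415  0.4601]
lock F [0.6021 0.2808 0.2974]
asis [0.0016 0.2498 0.0193]
about tip, M at base [0.0252 0.0554 0.1552]
M at tcp [0.0096 0.2312 0.0208]
tip in lock frame(-x up,y left,-z) [-0.0013 -0.0003 -0.064 ] rot [ 0.0016 -0.0027  0.001 ]
[0.4677 0.2383 0.0403]
tool d [0.0519 0.297  0.1442] rot [-0.0426  0.412   1.4576] q [ 0.8364  0.5334 -1.1053  2.259   1.0092  0.6415  0.4601]
tool d [ 0.0155  0.2968 -0.0164] rot [0. 0. 0.] q [ 0.8364  0.5334 -1.1053  2.259   1.0092  0.6415  0.4601]
```

View pics/out.png

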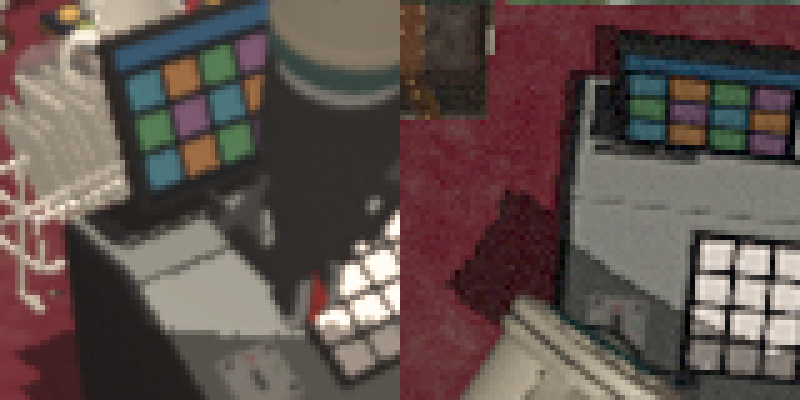

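Key out, slot at home, drawer open; red bow at scene crop (318,295) still in the gripper. Returning to the stand.

Call:
nudge_tcp([
  {"sz":-0.01,"rx":-0.0047,"ry":0.0458,"rz":0.162},
  {"rx":-0.0047,"ry":0.0458,"rz":0.162},
  {"rx":-0.0047,"ry":0.0458,"rz":0.162},
  {"rx":-0.0047,"ry":0.0458,"rz":0.162},
  {"rx":-0.0047,"ry":0.0458,"rz":0.162},
  {"rx":-0.0047,"ry":0.0458,"rz":0.162},
  {"rx":-0.0047,"ry":0.0458,"rz":0.162},
  {"rx":-0.0047,"ry":0.0458,"rz":0.162},
  {"rx":-0.0047,"ry":0.0458,"rz":0.162},
  {},
])

```text
clock: 31.4
position: [0.4483, -0.0589, 0.2011]
tcp_rot: [-0.1, 0.698, 0.703, 0.097]
wrist_force: [-0.5, 0.6, -0.8]
grip_width: 0.0097
gripper_force: 59.4
```

Run:
```python
from kin2 import *
R=down(.008)*y(T0);p=np.array([.4677,.2331,.0583])+R.apply([0,0,GD]);need([p[0],p[1],.20],R)
```

```text
tool d [0.2851 0.0217 0.0833] rot [-0.0032 -0.0007 -0.0009] q [ 0.9082  0.6073 -0.9506  2.0198  0.2906  0.7799 -0.1558]
```

Call:
nudge_tcp([
  {"sx":0.0475,"sy":0.0036,"sz":0.0139,"rx":-0.0005},
  {"sx":0.0475,"sy":0.0036,"sz":0.0139,"rx":-0.0005},
  {"sx":0.0475,"sy":0.0036,"sz":0.0139,"rx":-0.0005},
  {"sx":0.0475,"sy":0.0036,"sz":0.0139,"rx":-0.0005},
  {"sx":0.0475,"sy":0.0036,"sz":0.0139,"rx":-0.0005},
  {"sx":0.0475,"sy":0.0036,"sz":0.0139,"rx":-0.0005},
  {},
  {},
])

```text
clock: 32.4
position: [0.467, 0.239, 0.2004]
tcp_rot: [-0.099, 0.696, 0.704, 0.098]
wrist_force: [-0.1, -1.1, -0.8]
grip_width: 0.0099
gripper_force: 59.4
```

Run:
```python
from kin2 import *
R=down(.008)*y(T0);p=np.array([.4677,.2331,.0583])+R.apply([0,0,GD]);need([p[0],p[1],.20],R);need([p[0],p[1],.07],R)
im=env.grab_frame("scene");np.save("scene7.npy",im);np.save("top7.npy",env.grab_frame("top"))
```

```text
tool d [-0.0008  0.0007  0.0002] rot [-0.0003  0.0007  0.0027] q [ 0.1975  0.5785 -0.8166  1.9905  0.2897  0.6108 -0.7192]
tool d [-0.0367  0.0006  0.1252] rot [-0.0003  0.0007  0.0027] q [ 0.1975  0.5785 -0.8166  1.9905  0.2897  0.6108 -0.7192]
```

Call:
nudge_tcp([
  {"sx":-0.0092,"sy":0.0003,"sz":0.0313,"rz":0.0014},
  {"sx":-0.0092,"sy":0.0003,"sz":0.0313,"rz":0.0013},
  {"sx":-0.0092,"sz":0.0313},
  {"sx":-0.0091,"sz":0.0313},
  {},
  {},
])

```text
clock: 33.25
position: [0.469, 0.2382, 0.0714]
tcp_rot: [-0.099, 0.699, 0.702, 0.099]
wrist_force: [-0.3, 0.3, -0.6]
grip_width: 0.0102
gripper_force: 59.5
```

Run:
```python
from kin2 import *
R=down(.008)*y(T0);p=np.array([.4677,.2331,.0583])+R.apply([0,0,GD]);need([p[0],p[1],.055],R)
```

```text
tool d [-0.0045 -0.0013  0.0157] rot [ 0.0022 -0.0012 -0.0038] q [ 0.0382  0.7611 -0.5865  2.0854  0.4562  0.3031 -0.8152]
```

Call:
nudge_tcp([
  {"sx":-0.0011,"sy":-0.001,"sz":0.0038,"rx":0.001,"rz":-0.003},
  {"sx":-0.0011,"sz":0.0038},
  {"sx":-0.0011,"sz":0.0038},
  {"sx":-0.0011,"sz":0.0038},
  {},
  {},
])

```text
clock: 34.0
position: [0.4673, 0.2386, 0.0547]
tcp_rot: [-0.099, 0.697, 0.703, 0.099]
wrist_force: [0.2, 0.6, -0.9]
grip_width: 0.0102
gripper_force: 59.5
```

Run:
```python
from kin2 import *
R=down(.008)*y(T0);p=np.array([.4677,.2331,.0583])+R.apply([0,0,GD]);need([p[0],p[1],.0465],R);s=env.observe();print(s["wrist_force"],s["moment"])
```

```text
tool d [-0.0026  0.0004  0.0078] rot [ 0.     -0.0007  0.0001] q [ 0.0187  0.788  -0.5598  2.0935  0.491   0.2667 -0.8384]
[ 0.2316  0.6278 -0.931 ] [-0.285  -0.0471 -0.0193]
```

Call:
nudge_tcp([
  {"sx":-0.0012,"sy":0.0003,"sz":0.0038},
  {"sx":-0.0012,"sz":0.0038},
  {"sx":-0.0011,"sz":0.0038},
  {"sx":-0.0008,"sz":0.0024},
  {},
  {},
])

```text
clock: 34.75
position: [0.4674, 0.2381, 0.0404]
tcp_rot: [-0.099, 0.697, 0.703, 0.098]
wrist_force: [-1.5, -0.7, 3.8]
grip_width: 0.0101
gripper_force: 60.1
```

Run:
```python
from kin2 import *
R=down(.008)*y(T0);p=np.array([.4677,.2331,.0583])+R.apply([0,0,GD]);need(p,R);s=env.observe();print(s["wrist_force"],s["moment"])
```

```text
tool d [0.0001 0.0002 0.0001] rot [-0.0001 -0.0006  0.0001] q [ 0.0159  0.8168 -0.5552  2.0972  0.576   0.244  -0.9128]
[-1.5043 -0.6592  3.7982] [-0.3553  0.2121  0.0529]
```

Seated at the original pose with 4 N of contact. Releasing and retreating.

Call:
nudge_tcp([
  {"sx":-0.0002,"sz":0.0006},
  {},
])

```text
clock: 35.0
position: [0.4675, 0.2382, 0.0403]
tcp_rot: [-0.099, 0.697, 0.703, 0.099]
wrist_force: [-2.2, -2.3, 11.0]
grip_width: 0.01
gripper_force: 61.4
```

Call:
nudge_tcp([
  {},
  {},
  {},
  {},
], jaw=0.05)

```text
clock: 35.5
position: [0.4676, 0.2381, 0.0395]
tcp_rot: [-0.099, 0.697, 0.703, 0.098]
wrist_force: [-0.3, 0.4, -1.4]
grip_width: 0.0498
gripper_force: 0.0
```

Call:
nudge_tcp([
  {"sx":0.0028,"sz":-0.0096},
  {"sx":0.0055,"sz":-0.0192},
  {"sx":0.011,"sz":-0.0384},
  {"sx":0.011,"sz":-0.0384},
  {"sx":0.011,"sz":-0.0384},
  {"sy":-0.05},
  {"sy":-0.05},
  {},
])

```text
clock: 36.5
position: [0.3634, 0.2359, 0.1896]
tcp_rot: [-0.099, 0.696, 0.705, 0.096]
wrist_force: [0.9, 1.4, 0.6]
grip_width: 0.0499
gripper_force: 0.0
```

Run:
```python
from kin2 import *
o=[]
for n,r in(("scene",(140,235,220,315)),("top",(120,170,200,250))):
    im=env.grab_frame(n);np.save(n+"8.npy",im);o.append(cv2.resize(im[r[1]:r[3],r[0]:r[2],::-1],None,fx=5,fy=5,interpolation=cv2.INTER_NEAREST))
cv2.imwrite("pics/end.png",np.hstack(o))
```

```text
(no output)
```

View pics/end.png

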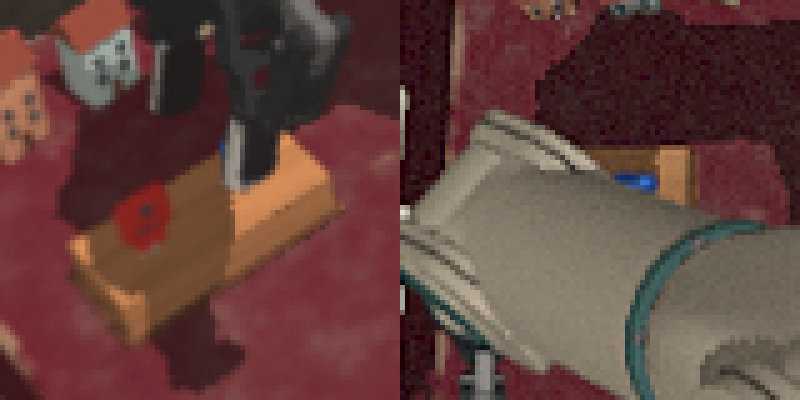

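The red key stands upright at scene (168.6,278), matching its starting spot (168,278). The blue key is in place and the gripper is clear, so I'm handing in.

Call:
nudge_tcp([
  {},
  {},
  {},
])

```text
clock: 36.98
position: [0.368, 0.2373, 0.1894]
tcp_rot: [-0.099, 0.698, 0.703, 0.099]
wrist_force: [0.5, -0.1, 0.2]
grip_width: 0.0499
gripper_force: 0.0
```

```bash
python3 -c "
from rig import env
print(env.sign_off())"
```

```text
the job is handed in; nothing more can be done
None
```

The job is handed in at about 37 s: the till's drawer is open, the lock was turned to its stop and back home, and the red key is back upright in its place in the stand; the hand-in returned no verdict.

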